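# Clip down, load and carry a ferrule carrier

### The arm

A 6-joint arm with a two-finger parallel gripper is mounted at the origin on the work surface. World frame = base frame: x ahead of the robot, y to its left, z up, the work surface at z = 0. Lengths are in m, angles in rad, forces in N, time in s.
With the tool pointing down it reaches from about 0.375 to 0.975 m from the base axis. Payload 3.8 kg.
Tool frame: the origin (TCP) lies between the finger pads; the fingertips stand 22 mm ahead of it and the grasp point (between the pads) lies 3 mm ahead of it; y points along the fingers, z is the direction in which the jaws open and shut, and the axes are right-handed (so a half turn about y gives the same grasp; the last joint's range is limited). The gripper opens to 88 mm and grips with 3 to 60 N. Pads are 18 mm wide; open, the fingers measure 123 mm over their backs; the gripper's body (75 mm by 187 mm) begins 45 mm behind the grasp point.
Start: joints at [-1.292, 0.264, 1.604, -0, 1.274, -0.037], TCP at [0.21, -0.642, 0.261] pointing down, gripper open.
Joint ranges: [-2.63, 2.63], [-0.94, 2.18], [0.31, 2.57], [-1.31, 4.45], [0, 2.66], [-2.55, 2.55]. Speed limits (rad/s): [2.57, 2.57, 3.14, 3.14, 3.14, 3.14].

### API

Orientations are given as a 3x3 rotation matrix whose columns are the frame's x, y, z axes.
In Python, from workcell import env gives the robot as it stands.
- The arm moves only by the shell command python3 -m crank 'ROWS'. ROWS is JSON, a list of rows, each an object with "jaw": the finger opening in m, from 0 to 0.0881; "linear": the shift along the tool's x, y, z in m, a list of three; "rotation": the turn, a rotation vector about the tool's x, y, z in degrees, a list of three. A call has 1 to 20 rows; each row shifts and turns the commanded pose from where the row before left it, along the tool's axes as they then stand; what a row does not reach is not made up. A row lasts 1/8 s, in which the tool goes at most 62.5 mm and 10.7 degrees, less where a joint would pass 70% of its speed; a pose out of reach is approached as far as the arm can. A call is refused whole if a number of a shift passes 0.0625 or a number of a turn 10.7, either way. A call with a gripper value outside its range is refused whole. The fingers move at their own pace and stop on an object; the grip force is fixed at half the most. Time passes only in rows, so rows that do not move let the fingers close. It gives the time, the measured TCP pose, the force and the opening at its end, in the units of the state.
- env.sense(): the state, without advancing time (a new reading comes with each control period).
- env.snapshot(name): name is "scene" or "side" or "wrist"; returns (picture, depth): 480x640x3 uint8, red, green, blue; 480x640 float32, m along the optical axis (not along the pixel's ray), 0 where there is no reading.
- env.camera_params(name): a dict with "K" (3x3 intrinsics, pixels), "R" (3x3) and "t" (3): a world point X has camera coordinates R X + t. Camera axes: x right, y down, z forward; pixel columns grow to the right and rows downward; lengths in m; the calibration is good to about 2 mm. A picture is of the moment at which its call begins: read the wrist's pose just before it. camera_params takes no time and is no camera call; for the wrist camera it gives the pose at the moment of the call.
- env.close_job(): hands the job in, once; it reports no verdict.
The state is a dict: "t": time; "joints": joint angles; "qvel": joint speeds; "joint_efforts": joint torques, N m; "ee_pos": TCP position; "ee_rot": TCP orientation; "wrist_force": force on the tool from outside, world axes, zero at the start; "ft_torque": the same for the moment, N m; "gripper_width": opening from 0.0 (shut) to 1.0 (fully open).
Only numpy, scipy, OpenCV 4.12 (cv2) and the standard library are available. Lean on these libraries where they do the work, as an engineer would, in place of code of your own. Each camera call takes 0.05 s, during which the arm holds its last target. There are 200 camera calls.

### The job

Get the copper ferrules ready for the hearth: first swing both spring clips in over the ends of the steel carrier so that it is held on its stand, and only then stand every ferrule upright in a ring of the carrier, one to a ring. With all of them in, swing both clips well clear again, lift the loaded carrier over to the firebrick slab and set it down squarely in the middle of it, ferrules still upright in their rings; leave the hammer, bowl and brick where they are.

Things in the scene. Friction and masses are not known exactly. Their poses are not given: they have to be found in the camera images.
- stand_top (a point): Centre of the top of the fixed grey stand, a plate 130 (x) x 290 (y) mm whose top is 30 mm above the bench (not above 30 mm anywhere but at the clips). x and y are the stand's own axes, z up. The carrier starts on it, centred within about 5 mm, its long side along the stand's y.
- clip_a (a joint): Angle (rad) of the steel spring clip at the stand's +y end about its upright pivot screw, -0.4 to 1.75; stays where left (about 1 N at the post moves it). 0: arm along the stand's -x, clear beside the carrier; at 1.57 it points at the carrier (stand's -y), its tip 13 mm in over the end edge, which it rides on to (up 1 mm, pressing under 1 N). Starts at -0.3 to 0.3.
- clip_a_pivot (a point): Pivot axis of clip_a, 40 mm above the bench, on the stand at y = +125 mm. Screw head below 44 mm.
- clip_a_tab (a point): Middle of the upright round steel post by which clip_a is moved: 10 mm diameter, 26 mm tall, 40 to 66 mm above the bench, 32 mm from the pivot. The arm below it is a strip 12 mm wide. The carrier must be lifted over this post or kept clear of it.
- clip_a_tip (a point): Underside of the round tip (12 mm ball) of clip_a, 48 mm from the pivot.
- clip_b (a joint): The same for the clip at the stand's -y end, its mirror image: 0 points along the stand's -x, clear; at 1.57 it points straight at the carrier (the stand's +y), over its edge. Starts between -0.3 and 0.3.
- clip_b_pivot (a point): Pivot axis of clip_b, 40 mm above the bench, on the stand at y = -125 mm.
- clip_b_tab (a point): Middle of the upright post of clip_b, as for clip_a.
- clip_b_tip (a point): Underside of the round tip of clip_b, as for clip_a.
- carrier_grip (a point): Centre of the carrier's wooden handle bar, 61 mm above the carrier's underside. The bar is 10 mm (x) x 46 mm (y) x 22 mm (z), on two thin posts. The carrier is a loose steel plate 108 (x) x 180 (y) x 6 mm, about 0.6 kg, with four steel rings on it; the handle stands at its centre. Axes are the carrier's.
- seat_1 (a point): Ring 1 of the carrier, at (-30, -45) mm in the carrier's x, y from its centre: the point is the centre of the ring's floor, on top of the 6 mm plate. Ring bore 43 mm, outside 49 mm, 18 mm tall.
- seat_2 (a point): Ring 2 of the carrier, at (-30, +45) mm in the carrier's x, y from its centre: the point is the centre of the ring's floor, on top of the 6 mm plate. Ring bore 43 mm, outside 49 mm, 18 mm tall.
- seat_3 (a point): Ring 3 of the carrier, at (+30, -45) mm in the carrier's x, y from its centre: the point is the centre of the ring's floor, on top of the 6 mm plate. Ring bore 43 mm, outside 49 mm, 18 mm tall.
- seat_4 (a point): Ring 4 of the carrier, at (+30, +45) mm in the carrier's x, y from its centre: the point is the centre of the ring's floor, on top of the 6 mm plate. Ring bore 43 mm, outside 49 mm, 18 mm tall.
- ferrule_1_mid (a point): Centre, half-way up, of a copper ferrule: a socket shaped like a short tube, 38 mm diameter, 48 mm tall, straight sided with slightly chamfered ends and a heavy solid foot, about 0.15 kg. Stands upright on the bench at the start; z is its axis, up. Two to four of the four are there.
- ferrule_2_mid (a point): Centre, half-way up, of a copper ferrule: a socket shaped like a short tube, 38 mm diameter, 48 mm tall, straight sided with slightly chamfered ends and a heavy solid foot, about 0.15 kg. Stands upright on the bench at the start; z is its axis, up. Two to four of the four are there.
- ferrule_3_mid (a point): Centre, half-way up, of a copper ferrule: a socket shaped like a short tube, 38 mm diameter, 48 mm tall, straight sided with slightly chamfered ends and a heavy solid foot, about 0.15 kg. Stands upright on the bench at the start; z is its axis, up. Two to four of the four are there.
- ferrule_4_mid (a point): Centre, half-way up, of a copper ferrule: a socket shaped like a short tube, 38 mm diameter, 48 mm tall, straight sided with slightly chamfered ends and a heavy solid foot, about 0.15 kg. Stands upright on the bench at the start; z is its axis, up. Two to four of the four are there.
- slab_top (a point): Centre of the top of the fixed firebrick slab, 160 (x) x 240 (y) mm, its top 25 mm above the bench. x, y are its own axes; the carrier's long side goes along its y.
- hammer: Bystander: hammer lying on the far side of the bench, to be left alone.
- copper_bowl: Bystander: copper bowl 110 mm wide, 50 mm tall, on the far side, to be left alone.
- brick: Bystander: brick 75 x 150 x 50 mm, on the far side, to be left alone.
Things that resemble listed ones, but are neither listed nor needed, are in the scene too. What is shaped like the part that bears carrier_grip but yellow is not meant.

How it is judged:
By the outcome, as a careful person would: the job done as asked, in the order asked, and still so for the second after the job is handed in, with the robot touching nothing.
Of ferrule_1, ferrule_2, ferrule_3, ferrule_4 only 2 to 4 are there at a start; the rules pass over those that are not, and their reading is None.
At some moment in a run one of ferrule_1, ferrule_2, ferrule_3, ferrule_4 may be knocked a few centimetres aside while the robot is not near it.
Once in a run the grip may slacken for a moment while it holds something.
It also fails if it takes over 210 s, if anything falls off the work surface, if the arm or the gripper's body presses on something with over 40 N, if the wrist force passes 120 N, or if a joint passes its speed limit or range.

## Working session

There is one attempt and no reset: what is moved stays moved. The work goes in short steps, Python scripts to look and compute and a shell command to move; the robot and the scene stay as the last step left them, time stands still between calls to the robot, and variables do not carry over. Pictures are saved under pics/ and viewed, about 12 in all and at most 16, crops included, and the job is handed in when it is done.

```bash
ls; mkdir -p pics
cat > h.py <<'E'
import numpy as np, cv2
from workcell import env
def snap(n):
    P=env.camera_params(n); im,d=env.snapshot(n); return im,d,P
def save(im,name): cv2.imwrite('pics/'+name,cv2.cvtColor(im,cv2.COLOR_RGB2BGR))
def ray(P,uv):
    R,t=np.array(P['R']),np.array(P['t']); o=-R.T@t
    return o,R.T@(np.linalg.inv(P['K'])@[uv[0],uv[1],1.])
def onz(P,uv,z):
    o,d=ray(P,uv); return o+d*(z-o[2])/d[2]
def cloud(P,d):
    v,u=np.mgrid[:480,:640]; K=np.array(P['K'])
    c=np.stack([(u-K[0,2])/K[0,0]*d,(v-K[1,2])/K[1,1]*d,d],-1)
    w=(c-np.array(P['t']))@np.array(P['R']); w[d==0]=np.nan; return w
def proj(P,X):
    c=np.array(P['R'])@X+P['t']; p=np.array(P['K'])@c; return p[:2]/p[2]
E
python3 - <<'E'
from h import *
for n in ['scene','side']:
    im,d,P=snap(n); save(im,n+'0.png'); np.savez('pics/'+n+'0.npz',im=im,d=d,**P); print(n,P)
s=env.sense(); print(s)
E
```

```text
pics
scene {'K': array([[465.47428947,   0.        , 317.89727771],
       [  0.        , 465.47428947, 233.8189892 ],
       [  0.        ,   0.        ,   1.        ]]), 'R': array([[ 0.16178198,  0.98682138, -0.00318648],
       [ 0.61199091, -0.10286337, -0.78414683],
       [-0.77414063,  0.12491073, -0.62056716]]), 't': array([-0.09158806, -0.2717278 ,  1.63462194])}
side {'K': array([[441.30290197,   0.        , 322.11345024],
       [  0.        , 441.30290197, 233.88234457],
       [  0.        ,   0.        ,   1.        ]]), 'R': array([[ 0.99767251, -0.0676738 , -0.00835543],
       [-0.04874298, -0.62210922, -0.78141169],
       [ 0.04768311,  0.78000024, -0.6239599 ]]), 't': array([-0.53580766,  0.07675576,  0.92542471])}
{'t': 0.1, 'joints': array([-1.29190357e+00,  2.64643012e-01,  1.60520725e+00, -1.79879506e-05,
        1.27372996e+00, -3.68883267e-02]), 'qvel': array([-0.00057838, -0.00237122, -0.00397254,  0.00057356, -0.00069795,
        0.00103714]), 'joint_efforts': array([ 2.42870174e-04, -5.03616178e+01, -3.58071077e+01,  7.30332476e-02,
        2.34110834e-02, -6.68960047e-05]), 'ee_pos': array([ 0.20946404, -0.64105172,  0.25955224]), 'ee_rot': array([[-9.50552471e-01, -5.63695320e-04,  3.10563492e-01],
       [-3.10563999e-01,  1.90603345e-03, -9.50550561e-01],
       [-5.61235012e-05, -9.99998025e-01, -1.98684828e-03]]), 'wrist_force': array([ 0.40071622, -0.02989113,  0.36051659]), 'ft_torque': array([-0.01377758,  0.03478858, -0.02270028]), 'gripper_width': 0.9985077499072355}
```

View pics/scene0.png

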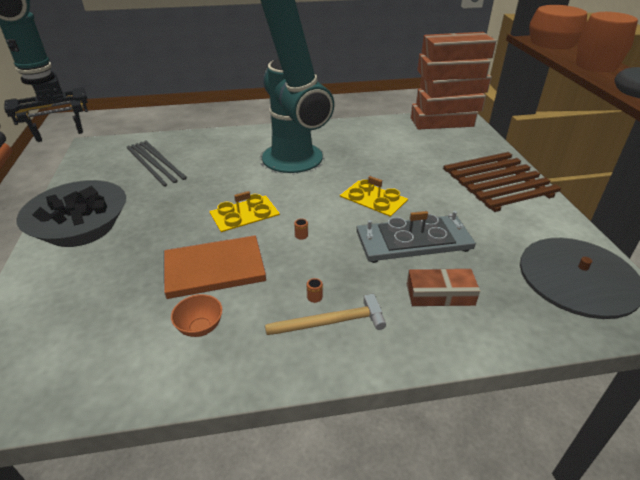

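View pics/side0.png

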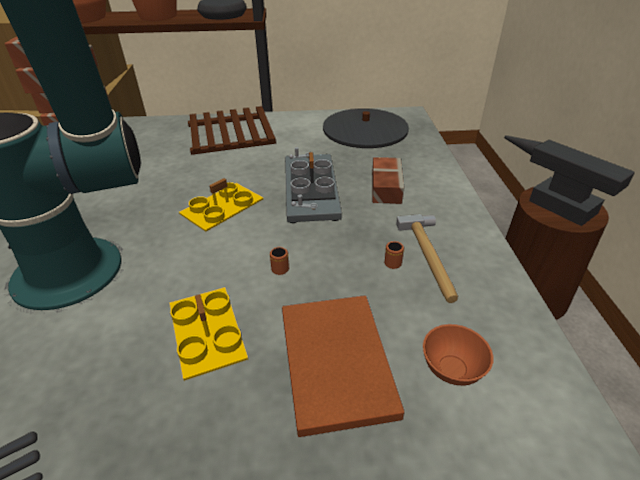

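The scene view shows two ferrules, at (301,228) and (315,289). The grey steel carrier is on its stand at (415,232) with clip posts near (370,230) and (455,218), and the slab is at (214,265). The two yellow carriers at (245,210) and (374,195) are decoys. The side view agrees: ferrules at (279,260) and (394,254), stand at (313,187), slab at (341,363).

Run:
```python
from h import *
def load(n):
    z=np.load(f'pics/{n}0.npz'); return z['im'],z['d'],dict(K=z['K'],R=z['R'],t=z['t'])
for n,boxes in {'scene':dict(f1=(285,210,318,245),f2=(300,272,330,307),slab=(150,225,275,300),stand=(340,195,490,270)),
          'side':dict(f1=(262,240,297,280),f2=(378,235,411,273),slab=(270,285,415,440),stand=(275,140,350,230))}.items():
    im,d,P=load(n); W=cloud(P,d); hsv=cv2.cvtColor(im,cv2.COLOR_RGB2HSV)
    for k,(a,b,c,e) in boxes.items():
        w=W[b:e,a:c]; h=hsv[b:e,a:c]
        if k!='stand': m=(h[...,1]>110)&((h[...,0]<18)|(h[...,0]>172))
        else: m=w[...,2]>.012
        if k=='slab': m&=(w[...,2]>.018)
        q=w[m&np.isfinite(w[...,2])]
        print(n,k,m.sum(),'zpct',np.nanpercentile(q[:,2],[2,50,98]).round(4))
        if k in('slab','stand'):
            if k=='stand': q=q[abs(q[:,2]-.030)<.008]
            else: q=q[abs(q[:,2]-.025)<.006]
            r=cv2.minAreaRect((q[:,:2]*1000).astype(np.float32)); print('  rect',np.round(r[0],1),np.round(r[1],1),round(r[2],2))
        else:
            t=q[q[:,2]>q[:,2].max()-.01]
            c_,r_=cv2.minEnclosingCircle((t[:,:2]*1000).astype(np.float32)); print('  circ',np.round(c_,1),round(r_,1), q[:,:2].mean(0).round(4))
    # handle
    a,b,c,e=boxes['stand']; w=W[b:e,a:c];h=hsv[b:e,a:c]
    m=(h[...,1]>90)&(h[...,0]<20)&(w[...,2]>.07); q=w[m]; print(' handle',q.shape,q.mean(0).round(4),q.min(0).round(3),q.max(0).round(3))
    # posts candidates
    m=(w[...,2]>.05)&(w[...,2]<.07); 
    q=w[m]; lab=cv2.connectedComponentsWithStats(m.astype(np.uint8))
    for i in range(1,lab[0]):
        if lab[2][i,4]>5: print('  hi',lab[3][i].round()+[a,b],lab[2][i,4],w[lab[1]==i].mean(0).round(3))
```

```text
scene f1 186 zpct [0.004  0.0304 0.0488]
  circ [450.7 -27.3] 18.1 [ 0.4599 -0.0289]
scene f2 245 zpct [0.0051 0.0341 0.0498]
  circ [687.7 -28.7] 18.3 [ 0.697  -0.0299]
scene slab 4256 zpct [0.0203 0.0244 0.0442]
  rect [ 543.7 -262.8] [162.2 238.1] 5.59
scene stand 4475 zpct [0.0138 0.0331 0.0924]
  rect [483.4 321.1] [412.5 287.5] 79.71
 handle (137, 3) [0.5315 0.2688 0.0934] [0.522 0.246 0.078] [0.536 0.291 0.105]
  hi [454. 213.] 24 [0.494 0.386 0.06 ]
  hi [429. 214.] 7 [0.479 0.323 0.052]
  hi [428. 223.] 58 [0.517 0.306 0.055]
  hi [397. 222.] 65 [0.498 0.225 0.053]
  hi [369. 222.] 21 [0.497 0.149 0.06 ]
  hi [410. 226.] 17 [0.53  0.251 0.061]
  hi [437. 233.] 73 [0.56  0.314 0.053]
  hi [403. 236.] 71 [0.559 0.223 0.053]
side f1 352 zpct [0.0043 0.0311 0.0481]
  circ [446.8 -31.2] 19.0 [ 0.447  -0.0412]
side f2 353 zpct [0.0033 0.0304 0.0484]
  circ [683.5 -30.4] 19.7 [ 0.6815 -0.0405]
side slab 12021 zpct [0.0217 0.0243 0.0265]
  rect [ 542.5 -265.1] [158.8 240.5] 5.46
side stand 3361 zpct [0.0158 0.0343 0.076 ]
  rect [525.9 266.2] [130.1 294. ] 0.56
 handle (59, 3) [0.5277 0.2594 0.0947] [0.524 0.243 0.076] [0.532 0.291 0.102]
  hi [296. 149.] 23 [0.493 0.385 0.058]
  hi [319. 163.] 28 [0.55  0.318 0.052]
  hi [299. 165.] 54 [0.498 0.312 0.052]
  hi [328. 165.] 18 [0.574 0.303 0.052]
  hi [312. 173.] 24 [0.529 0.254 0.058]
  hi [300. 183.] 65 [0.499 0.221 0.052]
  hi [325. 181.] 66 [0.56  0.223 0.052]
  hi [300. 197.] 33 [0.496 0.147 0.059]
```

```bash
cat >> h.py <<'E'
from scipy.spatial.transform import Rotation as Ro
def go(xyz,yaw=None):
    """print turn about tool y (deg) then shift in tool axes (mm) after the turn, to bring TCP to xyz with jaw axis (tool z) at yaw deg"""
    s=env.sense(); R=np.array(s['ee_rot']); p=np.array(s['ee_pos'])
    if yaw is None: yaw=np.degrees(np.arctan2(R[1,2],R[0,2]))
    c,n=np.cos(np.radians(yaw)),np.sin(np.radians(yaw))
    z=np.array([c,n,0]); y=np.array([0,0,-1.]); T=np.stack([np.cross(y,z),y,z],1)
    rv=np.degrees(Ro.from_matrix(R.T@T).as_rotvec()); print('turn',rv.round(2),'shift',(T.T@(np.array(xyz)-p)*1000).round(1),'at',p.round(4),'t',round(s['t'],1),'w',round(s['gripper_width']*88.1,1),'F',np.round(s['wrist_force'],1),'q6',round(s['joints'][5],2))
E
python3 - <<'E'
from h import *
s=env.sense();P=env.camera_params('wrist');o=-np.array(P['R']).T@P['t']
print('cam in tool',s['ee_rot'].T@(o-s['ee_pos']),'axis',s['ee_rot'].T@P['R'][2],s['ee_rot'].T@P['R'][0],P['K'][0,0])
go([.5,-.2,.30],-45); go([.44,.22,.30],-45)
E
```

```text
cam in tool [-0.08025359 -0.12448232 -0.00056279] axis [3.08619758e-01 9.51185424e-01 3.65596341e-04] [-2.78125396e-04 -2.94118594e-04  9.99999918e-01] 330.4661973465486
turn [  0.11 -26.91  -0.03] shift [-517.3  -40.4 -106.4] at [ 0.2095 -0.6411  0.2596] t 0.1 w 88.0 F [ 0.4 -0.   0.4] q6 -0.04
turn [  0.11 -26.91  -0.03] shift [-771.9  -40.4 -445.8] at [ 0.2095 -0.6411  0.2596] t 0.1 w 88.0 F [ 0.4 -0.   0.4] q6 -0.04
```

```bash
python3 -m crank '[{"jaw":0.014,"linear":[0,0,0],"rotation":[0,-9,0]},{"jaw":0.014,"linear":[0,0,0],"rotation":[0,-9,0]},{"jaw":0.014,"linear":[0,0,0],"rotation":[0,-9,0]},{"jaw":0.014,"linear":[-0.05,0,-0.01],"rotation":[0,0,0]},{"jaw":0.014,"linear":[-0.05,0,-0.01],"rotation":[0,0,0]},{"jaw":0.014,"linear":[-0.05,0,-0.01],"rotation":[0,0,0]},{"jaw":0.014,"linear":[-0.05,0,-0.01],"rotation":[0,0,0]},{"jaw":0.014,"linear":[-0.05,0,-0.01],"rotation":[0,0,0]},{"jaw":0.014,"linear":[-0.05,0,-0.01],"rotation":[0,0,0]},{"jaw":0.014,"linear":[-0.05,0,-0.01],"rotation":[0,0,0]},{"jaw":0.014,"linear":[-0.05,0,-0.01],"rotation":[0,0,0]},{"jaw":0.014,"linear":[-0.05,0,-0.01],"rotation":[0,0,0]},{"jaw":0.014,"linear":[-0.05,0,-0.01],"rotation":[0,0,0]}]'
python3 - <<'E'
from h import *
go([.54,.28,.26],-45)
E
```

```text
t: 1.72
ee_pos: [0.4922, -0.2153, 0.2604]
ee_rot: [[-0.706, -0.0, 0.708], [-0.708, 0.0, -0.706], [0.0, -1.0, -0.0]]
wrist_force: [1.2, -0.6, -0.0]
gripper_width: 0.16
turn [0.02 0.09 0.01] shift [-384.     0.4 -316.4] at [ 0.4922 -0.2153  0.2604] t 1.7 w 14.1 F [ 1.2 -0.6 -0. ] q6 0.33
```

```bash
python3 -m crank '[{"jaw":0.014,"linear":[-0.046,0,-0.039],"rotation":[0,0,0]},{"jaw":0.014,"linear":[-0.046,0,-0.039],"rotation":[0,0,0]},{"jaw":0.014,"linear":[-0.046,0,-0.039],"rotation":[0,0,0]},{"jaw":0.014,"linear":[-0.046,0,-0.039],"rotation":[0,0,0]},{"jaw":0.014,"linear":[-0.046,0,-0.039],"rotation":[0,0,0]},{"jaw":0.014,"linear":[-0.046,0,-0.039],"rotation":[0,0,0]},{"jaw":0.014,"linear":[-0.046,0,-0.039],"rotation":[0,0,0]},{"jaw":0.014,"linear":[-0.046,0,-0.039],"rotation":[0,0,0]},{"jaw":0.014,"linear":[0,0,0],"rotation":[0,0,0]},{"jaw":0.014,"linear":[0,0,0],"rotation":[0,0,0]},{"jaw":0.014,"linear":[0,0,0],"rotation":[0,0,0]}]'
python3 - <<'E'
from h import *
go([.54,.28,.26],-45)
im,d,P=snap('wrist'); save(im,'w1.png'); np.savez('pics/w1.npz',im=im,d=d,**P)
E
```

```text
t: 3.1
ee_pos: [0.5305, 0.2626, 0.2605]
ee_rot: [[-0.707, -0.001, 0.707], [-0.707, -0.001, -0.707], [0.001, -1.0, 0.0]]
wrist_force: [-0.4, 0.3, -0.1]
gripper_width: 0.162
turn [-0.    0.01  0.05] shift [-19.    0.5  -5.6] at [0.5305 0.2626 0.2605] t 3.1 w 14.2 F [-0.4  0.3 -0.1] q6 1.2
```

View pics/w1.png

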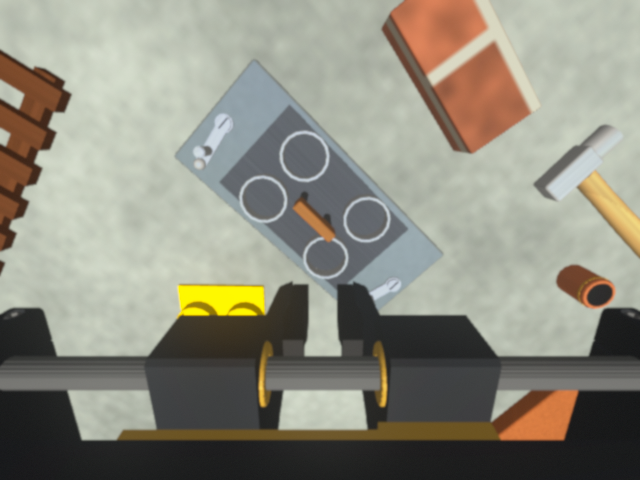

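The wrist view shows the stand centred near (310,185). Clip A's pivot is at (223,124) and its post at (202,153); clip B's pivot is at (393,286), partly hidden. The wooden handle is at (315,220). Next I'll measure these.

Run:
```python
from h import *
z=np.load('pics/w1.npz'); im,d,P=z['im'],z['d'],dict(K=z['K'],R=z['R'],t=z['t'])
W=cloud(P,d); W[285:]=np.nan
hsv=cv2.cvtColor(im,cv2.COLOR_RGB2HSV); sat=hsv[...,1]
R0=(abs(W[...,0]-.526)<.085)&(abs(W[...,1]-.267)<.17)
def rect(m,nm):
    q=W[m]; r=cv2.minAreaRect((q[:,:2]*1000).astype(np.float32)); print(nm,len(q),'z',np.median(q[:,2]).round(4),np.round(r[0],1),np.round(r[1],1),round(r[2],2))
m=R0&(abs(W[...,2]-.030)<.012); 
rect(m,'stand z'); 
# dark plate
g=im.sum(2)/3; print('grey stand/plate', g[80:90,250:260].mean(), g[180,300:320].mean())
pl=R0&(abs(W[...,2]-.036)<.004)&(g<105)&(sat<90); pl=cv2.morphologyEx(pl.astype(np.uint8),cv2.MORPH_OPEN,np.ones((3,3)))>0; rect(pl,'plate')
hd=R0&(W[...,2]>.088); rect(hd,'handle'); print(W[hd][:,2].min(),W[hd][:,2].max())
hi=R0&(W[...,2]>.058)&(W[...,2]<.072)&(sat<90)
n,l,st,c=cv2.connectedComponentsWithStats(hi.astype(np.uint8))
for i in range(1,n):
    if st[i,4]>4: print('post?',c[i].round(),st[i,4],W[l==i].mean(0).round(4),W[l==i][:,2].max().round(4))
hi=R0&(W[...,2]>.0495)&(W[...,2]<.058)
n,l,st,c=cv2.connectedComponentsWithStats(hi.astype(np.uint8))
for i in range(1,n):
    if st[i,4]>30:
        q=W[l==i]; cc=cv2.minEnclosingCircle((q[:,:2]*1000).astype(np.float32)); print('ring?',c[i].round(),st[i,4],np.round(cc[0],1),round(cc[1],1),np.median(q[:,2]).round(4))
# clip pixels: bright light
br=R0&(g>165)&(abs(W[...,1]-.267)>.09)&(W[...,2]>.028)
n,l,st,c=cv2.connectedComponentsWithStats(br.astype(np.uint8))
for i in range(1,n):
    if st[i,4]>10: q=W[l==i]; print('clip',c[i].round(),st[i,4],q.mean(0).round(4),q.min(0).round(3),q.max(0).round(3))
cv2.imwrite('pics/w1c.png',cv2.resize(cv2.cvtColor(im[50:300,160:460],cv2.COLOR_RGB2BGR),None,fx=2.4,fy=2.4,interpolation=cv2.INTER_CUBIC))
```

```text
stand z 25071 z 0.0357 [523.8 268.7] [130.2 289.8] 0.56
grey stand/plate 158.48 166.10000000000002
plate 9190 z 0.0366 [527.  269.5] [178.1 104.5] 89.76
handle 751 z 0.1023 [527.5 270.1] [28.8 43.4] 28.71
0.08803748415112192 0.24332992702391779
post? [199. 152.] 133 [0.4917 0.3875 0.0653] 0.0677
post? [304. 197.] 16 [0.5303 0.2883 0.0651] 0.0715
post? [328. 221.] 15 [0.5303 0.2546 0.065 ] 0.0719
ring? [304. 157.] 495 [557. 315.] 24.4 0.0544
ring? [207. 150.] 31 [492.5 386.9] 4.7 0.0538
ring? [262. 199.] 492 [497.2 315.3] 24.5 0.0542
ring? [367. 219.] 477 [556.9 224.9] 24.7 0.0543
ring? [325. 259.] 419 [497.  225.1] 24.5 0.0541
clip [213. 139.] 883 [0.504  0.3904 0.0438] [0.465 0.38  0.029] [0.531 0.406 0.068]
clip [411. 247.] 720 [0.5682 0.1588 0.0306] [0.546 0.132 0.028] [0.586 0.177 0.033]
clip [389. 261.] 27 [0.5397 0.1633 0.0305] [0.536 0.159 0.029] [0.543 0.168 0.032]
clip [401. 270.] 24 [0.5417 0.145  0.0306] [0.539 0.139 0.028] [0.545 0.15  0.032]
clip [413. 279.] 37 [0.5448 0.127  0.0302] [0.536 0.124 0.029] [0.562 0.133 0.032]
clip [393. 281.] 108 [0.5282 0.146  0.041 ] [0.517 0.132 0.03 ] [0.534 0.152 0.045]
```

View pics/w1c.png

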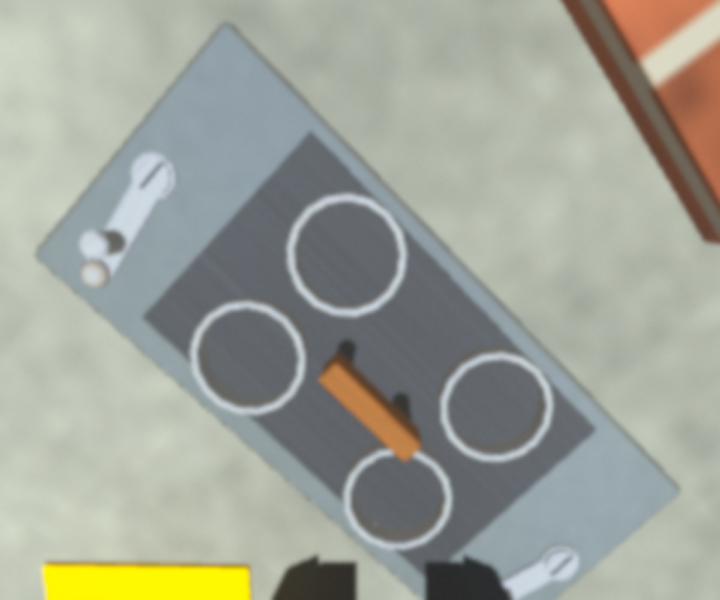

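The enlarged crop confirms the target: the grey steel plate with four light steel rings and a brown handle. The yellow one at the lower left is a decoy. Clip A's screw is at crop (153,175), its post top at (93,241) and its tip at (94,274); clip B's screw is at crop (562,562).

Run:
```python
from h import *
z=np.load('pics/w1.npz'); P=dict(K=z['K'],R=z['R'],t=z['t'])
f=lambda u,v:(u/2.4+160-.3,v/2.4+50-.3)
pa=onz(P,f(153,175),.044);pb=onz(P,f(562,562),.044);ta=onz(P,f(93,241),.066);tip=onz(P,f(94,274),.044)
print(pa.round(4),pb.round(4),ta.round(4),tip.round(4),np.linalg.norm((ta-pa)[:2]),np.linalg.norm((tip-pa)[:2]),np.linalg.norm(pa-pb))
print('ang a',np.arctan2(-(ta-pa)[1],-(ta-pa)[0]))
tb=np.array([.4965,.148]); print('ang b',np.arctan2((tb-pb[:2])[1],-(tb-pb[:2])[0]))
go([ta[0],ta[1],.14],-45); go([ta[0],ta[1],.07],-45)
```

```text
[0.5236 0.3927 0.044 ] [0.5269 0.1446 0.044 ] [0.4925 0.389  0.066 ] [0.4756 0.385  0.044 ] 0.03140738663426934 0.048655963523378476 0.24816266303232198
ang a 0.12039408032154866
ang b 0.11166632199236731
turn [-0.01 -0.01  0.03] shift [ -62.5  120.6 -116.4] at [0.5306 0.2625 0.2606] t 3.1 w 14.2 F [-0.1 -1.8  0.5] q6 1.2
turn [-0.01 -0.01  0.03] shift [ -62.5  190.6 -116.4] at [0.5306 0.2625 0.2606] t 3.1 w 14.2 F [-0.1 -1.8  0.5] q6 1.2
```

```bash
python3 -m crank '[{"jaw":0.026,"linear":[-0.0205,0.02,-0.0385],"rotation":[0,0,0]},{"jaw":0.026,"linear":[-0.021,0.02,-0.039],"rotation":[0,0,0]},{"jaw":0.026,"linear":[-0.021,0.03,-0.039],"rotation":[0,0,0]},{"jaw":0.026,"linear":[0,0.05,0],"rotation":[0,0,0]},{"jaw":0.026,"linear":[0,0.03,0],"rotation":[0,0,0]},{"jaw":0.026,"linear":[0,0.02,0],"rotation":[0,0,0]},{"jaw":0.026,"linear":[0,0.02,0],"rotation":[0,0,0]},{"jaw":0.026,"linear":[0,0,0],"rotation":[0,0,0]},{"jaw":0.0,"linear":[0,0,0],"rotation":[0,0,0]},{"jaw":0.0,"linear":[0,0,0],"rotation":[0,0,0]},{"jaw":0.0,"linear":[0,0,0],"rotation":[0,0,0]},{"jaw":0.0,"linear":[0,0,0],"rotation":[0,0,0]}]'
python3 - <<'E'
from h import *
go([.492,.388,.07],-45)
E
```

```text
t: 4.65
ee_pos: [0.4934, 0.3911, 0.072]
ee_rot: [[-0.706, 0.003, 0.708], [-0.708, 0.001, -0.706], [-0.003, -1.0, 0.001]]
wrist_force: [3.1, 0.4, 2.4]
gripper_width: 0.1
turn [-0.05  0.1  -0.17] shift [3.2 2.  1.2] at [0.4934 0.3911 0.072 ] t 4.7 w 8.8 F [3.1 0.4 2.4] q6 1.41
```

```bash
python3 -m crank '[{"jaw":0.014,"linear":[0,0,0],"rotation":[0,0,0]},{"jaw":0.014,"linear":[0.0035,0,0.004],"rotation":[0,0,0]},{"jaw":0.014,"linear":[0.0035,0,0.004],"rotation":[0,0,0]},{"jaw":0.014,"linear":[0.001,0,0.0045],"rotation":[0,0,0]},{"jaw":0.014,"linear":[0.001,0,0.0045],"rotation":[0,0,0]},{"jaw":0.014,"linear":[0,0,0.0045],"rotation":[0,0,0]},{"jaw":0.014,"linear":[-0.0005,0,0.005],"rotation":[0,0,0]},{"jaw":0.014,"linear":[-0.0015,0,0.0045],"rotation":[0,0,0]},{"jaw":0.014,"linear":[-0.002,0,0.0045],"rotation":[0,0,0]},{"jaw":0.014,"linear":[-0.0035,0,0.0045],"rotation":[0,0,0]},{"jaw":0.014,"linear":[-0.0035,0,0.0045],"rotation":[0,0,0]},{"jaw":0.014,"linear":[0,0,0],"rotation":[0,0,0]},{"jaw":0.014,"linear":[0,0,0],"rotation":[0,0,0]}]'
python3 - <<'E'
from h import *
go([.5265,.361,.07],-45); go([.527,.23,.24],45)
E
```

```text
t: 6.28
ee_pos: [0.5259, 0.3607, 0.071]
ee_rot: [[-0.706, 0.001, 0.708], [-0.708, 0.0, -0.706], [-0.001, -1.0, 0.001]]
wrist_force: [-0.3, 0.6, 0.3]
gripper_width: 0.163
turn [-0.04  0.09 -0.08] shift [-0.7  1.   0.2] at [0.5259 0.3607 0.071 ] t 6.3 w 14.3 F [-0.3  0.6  0.3] q6 1.35
turn [-9.000e-02 -8.991e+01 -3.000e-02] shift [  93.2 -169.   -91.6] at [0.5259 0.3607 0.071 ] t 6.3 w 14.3 F [-0.3  0.6  0.3] q6 1.35
```

```bash
python3 -m crank '[{"jaw":0.022,"linear":[0,0,0],"rotation":[0,0,0]},{"jaw":0.022,"linear":[0,-0.03,0],"rotation":[0,0,0]},{"jaw":0.022,"linear":[0,-0.05,0],"rotation":[0,0,0]},{"jaw":0.022,"linear":[0,-0.05,0],"rotation":[0,-10,0]},{"jaw":0.022,"linear":[0,-0.04,0],"rotation":[0,-10,0]},{"jaw":0.026,"linear":[0,0,0],"rotation":[0,-10,0]},{"jaw":0.026,"linear":[0,0,0],"rotation":[0,-10,0]},{"jaw":0.026,"linear":[0,0,0],"rotation":[0,-10,0]},{"jaw":0.026,"linear":[0,0,0],"rotation":[0,-10,0]},{"jaw":0.026,"linear":[0,0,0],"rotation":[0,-10,0]},{"jaw":0.026,"linear":[0,0,0],"rotation":[0,-10,0]},{"jaw":0.026,"linear":[0,0,0],"rotation":[0,-10,0]},{"jaw":0.026,"linear":[0.031,0,-0.04],"rotation":[0,0,0]},{"jaw":0.026,"linear":[0.031,0,-0.04],"rotation":[0,0,0]},{"jaw":0.026,"linear":[0.031,0,-0.04],"rotation":[0,0,0]},{"jaw":0.026,"linear":[0,0,0],"rotation":[0,0,0]},{"jaw":0.026,"linear":[0,0,0],"rotation":[0,0,0]}]'
python3 - <<'E'
from h import *
go([.497,.148,.07],45)
im,d,P=snap('wrist'); save(im,'w2.png'); np.savez('pics/w2.npz',im=im,d=d,**P)
W=cloud(P,d); sat=cv2.cvtColor(im,cv2.COLOR_RGB2HSV)[...,1]
hi=(abs(W[...,0]-.526)<.085)&(abs(abs(W[...,1]-.268)-.115)<.04)&(W[...,2]>.058)&(W[...,2]<.072)&(sat<90)
n,l,st,c=cv2.connectedComponentsWithStats(hi.astype(np.uint8))
for i in range(1,n):
    if st[i,4]>4: print('post?',c[i].round(),st[i,4],W[l==i].mean(0).round(4),W[l==i][:,2].max().round(4))
E
```

```text
t: 8.4
ee_pos: [0.5066, 0.2101, 0.2411]
ee_rot: [[0.708, 0.001, 0.706], [-0.706, 0.001, 0.708], [0.0, -1.0, 0.001]]
wrist_force: [0.6, -0.2, 0.3]
gripper_width: 0.292
turn [-0.08  0.05  0.01] shift [ 37.2 171.1 -50.7] at [0.5066 0.2101 0.2411] t 8.4 w 25.7 F [ 0.6 -0.2  0.3] q6 -0.44
post? [461. 113.] 174 [0.5236 0.3607 0.066 ] 0.0687
post? [270. 253.] 116 [0.4937 0.1514 0.0652] 0.0684
```

View pics/w2.png

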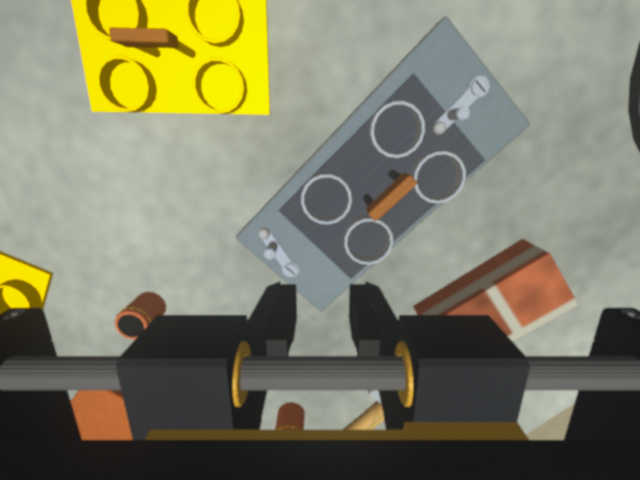

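Clip A's post, at (461,113), now points at the carrier, at an angle of about 1.56. Clip B's post is at (270,253). Next is clip B.

```bash
python3 -m crank '[{"jaw":0.026,"linear":[0.017,0.01,-0.0255],"rotation":[0,0,0]},{"jaw":0.026,"linear":[0.017,0.03,-0.0255],"rotation":[0,0,0]},{"jaw":0.026,"linear":[0,0.05,0],"rotation":[0,0,0]},{"jaw":0.026,"linear":[0,0.04,0],"rotation":[0,0,0]},{"jaw":0.026,"linear":[0,0.02,0],"rotation":[0,0,0]},{"jaw":0.026,"linear":[0,0.02,0],"rotation":[0,0,0]},{"jaw":0.026,"linear":[0,0,0],"rotation":[0,0,0]},{"jaw":0.0,"linear":[0,0,0],"rotation":[0,0,0]},{"jaw":0.0,"linear":[0,0,0],"rotation":[0,0,0]},{"jaw":0.0,"linear":[0,0,0],"rotation":[0,0,0]},{"jaw":0.0,"linear":[0,0,0],"rotation":[0,0,0]}]'
python3 - <<'E'
from h import *
go([.4945,.150,.07],45)
E
```

```text
t: 9.82
ee_pos: [0.4947, 0.1501, 0.0716]
ee_rot: [[0.708, 0.001, 0.706], [-0.706, 0.001, 0.708], [0.0, -1.0, 0.001]]
wrist_force: [-2.8, 1.4, 4.8]
gripper_width: 0.099
turn [-0.08  0.08  0.01] shift [-0.1  1.6 -0.3] at [0.4947 0.1501 0.0716] t 9.8 w 8.7 F [-2.8  1.4  4.8] q6 -0.54
```

```bash
python3 -m crank '[{"jaw":0.014,"linear":[0,0,0],"rotation":[0,0,0]},{"jaw":0.014,"linear":[-0.0015,0,0.0035],"rotation":[0,0,0]},{"jaw":0.014,"linear":[-0.0015,0,0.0035],"rotation":[0,0,0]},{"jaw":0.014,"linear":[-0.001,0,0.0045],"rotation":[0,0,0]},{"jaw":0.014,"linear":[-0.001,0,0.0045],"rotation":[0,0,0]},{"jaw":0.014,"linear":[0,0,0.0045],"rotation":[0,0,0]},{"jaw":0.014,"linear":[0.0005,0,0.005],"rotation":[0,0,0]},{"jaw":0.014,"linear":[0.0015,0,0.0045],"rotation":[0,0,0]},{"jaw":0.014,"linear":[0.002,0,0.0045],"rotation":[0,0,0]},{"jaw":0.014,"linear":[0.0035,0,0.0045],"rotation":[0,0,0]},{"jaw":0.014,"linear":[0.0035,0,0.0045],"rotation":[0,0,0]},{"jaw":0.014,"linear":[0,0,0],"rotation":[0,0,0]},{"jaw":0.014,"linear":[0,0,0],"rotation":[0,0,0]}]'
python3 - <<'E'
from h import *
go([.5295,.1765,.07],45)
E
```

```text
t: 11.45
ee_pos: [0.5302, 0.1765, 0.0711]
ee_rot: [[0.708, 0.002, 0.706], [-0.706, 0.001, 0.708], [0.001, -1.0, 0.002]]
wrist_force: [0.8, -0.6, -0.6]
gripper_width: 0.158
turn [-0.09  0.09  0.05] shift [-0.5  1.1 -0.5] at [0.5302 0.1765 0.0711] t 11.4 w 13.9 F [ 0.8 -0.6 -0.6] q6 -0.51
```

```bash
python3 -m crank '[{"jaw":0.022,"linear":[0,0,0],"rotation":[0,0,0]},{"jaw":0.022,"linear":[0,-0.03,0],"rotation":[0,0,0]},{"jaw":0.022,"linear":[0,-0.05,0],"rotation":[0,0,0]},{"jaw":0.07,"linear":[0,-0.05,0],"rotation":[0,-9,0]},{"jaw":0.07,"linear":[0,-0.05,0],"rotation":[0,-9,0]},{"jaw":0.07,"linear":[0,-0.05,0],"rotation":[0,-9,0]},{"jaw":0.07,"linear":[0,-0.05,0],"rotation":[0,-9,0]},{"jaw":0.07,"linear":[0,0,0],"rotation":[0,-9,0]},{"jaw":0.07,"linear":[0.014,0,-0.04],"rotation":[0,0,0]},{"jaw":0.07,"linear":[0.014,0,-0.04],"rotation":[0,0,0]},{"jaw":0.07,"linear":[0.014,0,-0.04],"rotation":[0,0,0]},{"jaw":0.07,"linear":[0.014,0,-0.04],"rotation":[0,0,0]},{"jaw":0.07,"linear":[0.014,0,-0.04],"rotation":[0,0,0]},{"jaw":0.07,"linear":[0,0,0],"rotation":[0,0,0]},{"jaw":0.07,"linear":[0,0,0],"rotation":[0,0,0]}]'
python3 - <<'E'
from h import *
im,d,P=snap('wrist'); save(im,'w3.png'); np.savez('pics/w3.npz',im=im,d=d,**P)
W=cloud(P,d); W[290:]=np.nan; sat=cv2.cvtColor(im,cv2.COLOR_RGB2HSV)[...,1]
hi=(abs(W[...,0]-.526)<.085)&(abs(abs(W[...,1]-.268)-.115)<.04)&(W[...,2]>.058)&(W[...,2]<.072)&(sat<90)
def cc(hi,nm,mn=4):
    n,l,st,c=cv2.connectedComponentsWithStats(hi.astype(np.uint8))
    for i in range(1,n):
        if st[i,4]>mn:
            q=W[l==i]; e=cv2.minEnclosingCircle((q[:,:2]*1000).astype(np.float32)); r=cv2.minAreaRect((q[:,:2]*1000).astype(np.float32)); print(nm,c[i].round(),st[i,4],q.mean(0).round(4),'z95',np.percentile(q[:,2],95).round(4),'circ',np.round(e[0],1),round(e[1],1))
cc(hi,'post')
fe=(W[...,2]>.040)&(W[...,2]<.055)&(abs(W[...,1])<.13); cc(fe,'ferr',20)
go([.449,-.0295,.045],90)
E
```

```text
t: 13.32
ee_pos: [0.5994, -0.0232, 0.3507]
ee_rot: [[1.0, -0.0, -0.001], [0.001, 0.001, 1.0], [-0.0, -1.0, 0.001]]
wrist_force: [-1.0, 0.4, -0.4]
gripper_width: 0.795
post [638. 136.] 16 [0.5253 0.3572 0.0594] z95 0.0606 circ [525.3 358.2] 3.6
post [488. 140.] 90 [0.5294 0.1739 0.066 ] z95 0.0685 circ [529.5 174.5] 5.9
ferr [319.  64.] 946 [ 0.4461 -0.0273  0.0483] z95 0.05 circ [445.4 -27.4] 19.3
ferr [319. 254.] 584 [ 0.6816 -0.0276  0.0481] z95 0.05 circ [683.7 -27.3] 19.7
turn [-0.03  0.12 -0.01] shift [-150.4  305.7   -6.7] at [ 0.5994 -0.0228  0.3507] t 13.4 w 69.9 F [-1.   0.5  0.1] q6 -1.65
```

View pics/w3.png

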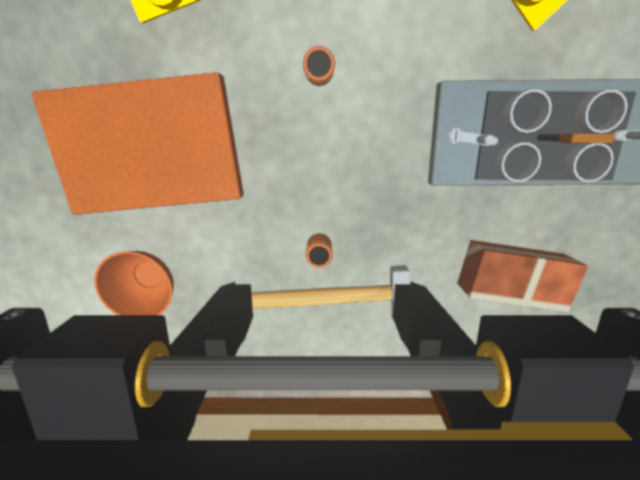

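Two ferrules only, at (319,64) and (319,254), which puts them at (0.4455,-0.0274) and (0.683,-0.0274). Clip B, at (488,140), points in over the carrier at about 1.65. Next I'll grasp the near ferrule.

```bash
python3 -m crank '[{"jaw":0.07,"linear":[-0.0385,0.03,-0.001],"rotation":[0,0,0]},{"jaw":0.07,"linear":[-0.0385,0.045,-0.001],"rotation":[0,0,0]},{"jaw":0.07,"linear":[-0.0385,0.045,-0.001],"rotation":[0,0,0]},{"jaw":0.07,"linear":[-0.038,0.045,-0.0015],"rotation":[0,0,0]},{"jaw":0.07,"linear":[0,0.04,0],"rotation":[0,0,0]},{"jaw":0.07,"linear":[0,0.04,0],"rotation":[0,0,0]},{"jaw":0.07,"linear":[0,0.03,0],"rotation":[0,0,0]},{"jaw":0.07,"linear":[0,0.03,0],"rotation":[0,0,0]},{"jaw":0.07,"linear":[0,0,0],"rotation":[0,0,0]},{"jaw":0.02,"linear":[0,0,0],"rotation":[0,0,0]},{"jaw":0.02,"linear":[0,0,0],"rotation":[0,0,0]},{"jaw":0.02,"linear":[0,0,0],"rotation":[0,0,0]},{"jaw":0.02,"linear":[0,0,0],"rotation":[0,0,0]},{"jaw":0.02,"linear":[0,0,0],"rotation":[0,0,0]}]'
python3 - <<'E'
from h import *
go([.4455,-.0274,.046],90)
E
```

```text
t: 15.12
ee_pos: [0.447, -0.0283, 0.0467]
ee_rot: [[1.0, 0.002, -0.001], [0.001, 0.0, 1.0], [0.002, -1.0, 0.0]]
wrist_force: [-1.3, 0.4, 6.5]
gripper_width: 0.423
turn [-0.    0.08  0.09] shift [-1.5  0.7  0.9] at [ 0.447  -0.0283  0.0467] t 15.1 w 37.3 F [-1.3  0.4  6.5] q6 -1.69
```

```bash
python3 -m crank '[{"jaw":0.02,"linear":[0,-0.02,0],"rotation":[0,0,0]},{"jaw":0.02,"linear":[0,-0.03,0],"rotation":[0,0,0]},{"jaw":0.02,"linear":[0,-0.03,0],"rotation":[0,0,0]},{"jaw":0.02,"linear":[0.0085,0,0.032],"rotation":[0,0,0]},{"jaw":0.02,"linear":[0.0085,0,0.042],"rotation":[0,0,0]},{"jaw":0.02,"linear":[0.0085,0,0.042],"rotation":[0,0,0]},{"jaw":0.02,"linear":[0.0085,0,0.042],"rotation":[0,0,0]},{"jaw":0.02,"linear":[0.0085,0,0.042],"rotation":[0,0,0]},{"jaw":0.02,"linear":[0.0085,0,0.042],"rotation":[0,0,0]},{"jaw":0.02,"linear":[0,0,0.011],"rotation":[0,0,0]},{"jaw":0.02,"linear":[0,0,0],"rotation":[0,0,0]},{"jaw":0.02,"linear":[0,0,0],"rotation":[0,0,0]}]'
python3 - <<'E'
from h import *
go([.4985,.2251,.126],90)
im,d,P=snap('wrist'); save(im,'w4.png'); np.savez('pics/w4.npz',im=im,d=d,**P)
W=cloud(P,d)
for u in (300,319,340):
  for v in range(255,345,10): print(u,v,W[v,u].round(3),im[v,u])
im,d,P=snap('side'); np.savez('pics/side1.npz',im=im,d=d,**P); save(cv2.resize(im[90:290,250:450],None,fx=3,fy=3),'side1.png')
E
```

```text
t: 16.62
ee_pos: [0.4961, 0.2235, 0.1252]
ee_rot: [[1.0, -0.001, -0.001], [0.001, -0.001, 1.0], [-0.001, -1.0, -0.001]]
wrist_force: [-0.0, -1.3, -1.4]
gripper_width: 0.422
turn [ 0.05  0.06 -0.07] shift [ 2.4 -0.8  1.6] at [0.4961 0.2235 0.1252] t 16.6 w 37.2 F [-0.  -1.3 -1.4] q6 -1.19
300 255 [0.48  0.212 0.082] [123  91  80]
300 265 [0.479 0.213 0.1  ] [139  81  54]
300 275 [0.479 0.214 0.111] [140  82  53]
300 285 [0.478 0.215 0.123] [151  91  52]
300 295 [0.481 0.215 0.127] [240 149  90]
300 305 [0.485 0.215 0.128] [59 53 51]
300 315 [0.49  0.215 0.127] [57 52 50]
300 325 [0.495 0.215 0.128] [56 50 48]
300 335 [0.5   0.214 0.127] [56 51 48]
319 255 [0.476 0.222 0.094] [137  80  54]
319 265 [0.476 0.222 0.107] [137  80  52]
319 275 [0.475 0.223 0.119] [138  91  47]
319 285 [0.477 0.223 0.125] [187 103  62]
319 295 [0.481 0.223 0.127] [79 60 52]
319 305 [0.485 0.223 0.127] [59 52 49]
319 315 [0.49  0.223 0.128] [58 52 50]
319 325 [0.495 0.223 0.127] [57 50 48]
319 335 [0.5   0.223 0.127] [56 51 48]
340 255 [0.478 0.233 0.088] [121  72  50]
340 265 [0.478 0.233 0.102] [121  72  48]
340 275 [0.477 0.232 0.115] [122  71  46]
340 285 [0.477 0.231 0.125] [131  75  46]
340 295 [0.481 0.231 0.127] [238 146  90]
340 305 [0.485 0.231 0.128] [58 52 50]
340 315 [0.49  0.232 0.126] [55 50 47]
340 325 [0.495 0.232 0.127] [57 51 49]
340 335 [0.5   0.232 0.127] [56 50 48]
```

View pics/w4.png

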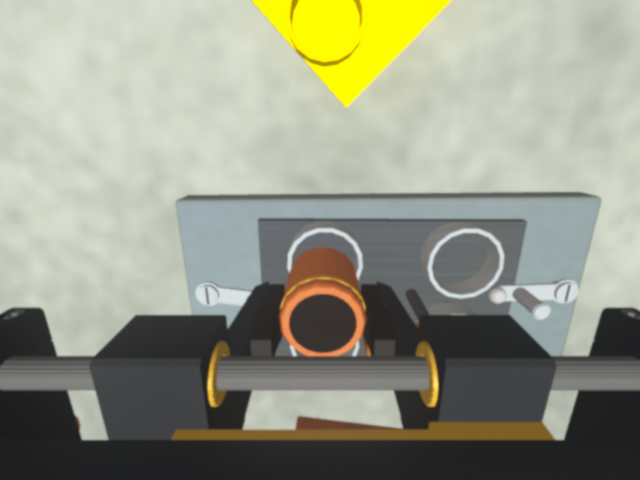

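The ferrule is held at (323,318), with ring 1 partly visible behind it at (325,255). I'll fit both circles in this one image.

```bash
cat >> h.py <<'E'
from scipy.optimize import least_squares
def circ(q,r,c0):
    f=lambda c:np.hypot(q[:,0]-c[0],q[:,1]-c[1])-r
    s=least_squares(f,c0,loss='soft_l1',f_scale=.001); return s.x,np.std(f(s.x))
def inserted(nm,tcp,ring):
    z=np.load(f'pics/{nm}.npz'); im,d,P=z['im'],z['d'],dict(K=z['K'],R=z['R'],t=z['t']); W=cloud(P,d)
    hsv=cv2.cvtColor(im,cv2.COLOR_RGB2HSV); cop=(hsv[...,1]>110)&((hsv[...,0]<18)|(hsv[...,0]>172))
    near=np.hypot(W[...,0]-tcp[0],W[...,1]-tcp[1])<.03
    zt=tcp[2]
    m=cop&near&(W[...,2]>zt-.035)&(W[...,2]<zt-.003); print('ferr side',m.sum(),*circ(W[m],.019,tcp[:2]))
    m=near&(W[...,2]>zt-.005)&(W[...,2]<zt+.01); q=W[m]; e=cv2.minEnclosingCircle((q[:,:2]*1000).astype(np.float32)); print('top',m.sum(),e,np.median(q[:,2]))
    rr=np.hypot(W[...,0]-ring[0],W[...,1]-ring[1])
    m=(abs(rr-.023)<.004)&(abs(W[...,2]-.0545)<.003)&(hsv[...,1]<60)&(hsv[...,2]>150); print('ring',m.sum(),*circ(W[m],.023,ring[:2]),W[m][:,2].mean())
E
python3 - <<'E'
from h import *
inserted('w4',[.4961,.2235,.1252],[.497,.2251])
z=np.load('pics/w4.npz'); 
W=cloud(dict(K=z['K'],R=z['R'],t=z['t']),z['d'])
rr=np.hypot(W[...,0]-.497,W[...,1]-.3153); m=(abs(rr-.023)<.006)&(abs(W[...,2]-.0545)<.003); print('ring2',m.sum(),*circ(W[m],.023,[.497,.3153]))
go([.497,.2251,.1252],90)
E
```

```text
ferr side 1610 [0.49456115 0.22405716] 0.00027237216342002887
top 6988 ((486.285888671875, 223.57061767578125), 28.122426986694336) 0.12705319054040623
ring 630 [0.49691815 0.22527692] 0.000891455875111885 0.05432152459042758
ring2 1242 [0.49652728 0.31472377] 0.000933788808463944
turn [ 0.03  0.02 -0.03] shift [0.6 0.3 1.6] at [0.4964 0.2235 0.1255] t 16.7 w 37.4 F [-0.4 -0.  -1.6] q6 -1.19
```

```bash
python3 -m crank '[{"jaw":0.02,"linear":[0.002,0,0.0013],"rotation":[0,0,0]},{"jaw":0.02,"linear":[0,0.01,0],"rotation":[0,0,0]},{"jaw":0.02,"linear":[0,0.01,0],"rotation":[0,0,0]},{"jaw":0.02,"linear":[0,0.005,0],"rotation":[0,0,0]},{"jaw":0.02,"linear":[0,0.005,0],"rotation":[0,0,0]},{"jaw":0.02,"linear":[0,0.004,0],"rotation":[0,0,0]},{"jaw":0.02,"linear":[0,0,0],"rotation":[0,0,0]}]' && python3 -c "
from h import *
go([.4985,.2247,.084],90)"
```

```text
t: 17.6
ee_pos: [0.4985, 0.226, 0.0914]
ee_rot: [[1.0, -0.001, -0.002], [0.002, -0.0, 1.0], [-0.001, -1.0, -0.0]]
wrist_force: [-0.4, 0.1, -1.7]
gripper_width: 0.424
turn [ 0.01  0.1  -0.04] shift [-0.   7.4 -1.3] at [0.4985 0.226  0.0914] t 17.6 w 37.3 F [-0.4  0.1 -1.7] q6 -1.19
```

```bash
python3 -m crank '[{"jaw":0.02,"linear":[0,0.004,0],"rotation":[0,0,0]},{"jaw":0.02,"linear":[0,0.0035,0],"rotation":[0,0,0]},{"jaw":0.02,"linear":[0,0,0],"rotation":[0,0,0]},{"jaw":0.05,"linear":[0,0,0],"rotation":[0,0,0]},{"jaw":0.05,"linear":[0,0,0],"rotation":[0,0,0]},{"jaw":0.05,"linear":[0,-0.02,0],"rotation":[0,0,0]},{"jaw":0.05,"linear":[0,-0.03,0],"rotation":[0,0,0]},{"jaw":0.05,"linear":[0,-0.05,0],"rotation":[0,0,0]},{"jaw":0.07,"linear":[0.01,-0.05,-0.03],"rotation":[0,0,0]},{"jaw":0.07,"linear":[0.02,-0.04,-0.05],"rotation":[0,0,0]},{"jaw":0.07,"linear":[0.02,0,-0.05],"rotation":[0,0,0]},{"jaw":0.07,"linear":[0.02,0,-0.05],"rotation":[0,0,0]},{"jaw":0.07,"linear":[0.03,0,-0.05],"rotation":[0,0,0]},{"jaw":0.07,"linear":[0.03,0,-0.02],"rotation":[0,0,0]},{"jaw":0.07,"linear":[0.03,0,0],"rotation":[0,0,0]},{"jaw":0.07,"linear":[0.04,0,0],"rotation":[0,0,0]},{"jaw":0.07,"linear":[0,0,0],"rotation":[0,0,0]},{"jaw":0.07,"linear":[0,0,0],"rotation":[0,0,0]}]'
python3 - <<'E'
from h import *
im,d,P=snap('wrist'); save(im,'w5.png'); np.savez('pics/w5.npz',im=im,d=d,**P)
W=cloud(P,d); W[320:]=np.nan; hsv=cv2.cvtColor(im,cv2.COLOR_RGB2HSV)
cop=(hsv[...,1]>110)&((hsv[...,0]<18)|(hsv[...,0]>172))
def cc(hi,nm,mn=4):
    n,l,st,c=cv2.connectedComponentsWithStats(hi.astype(np.uint8))
    for i in range(1,n):
        if st[i,4]>mn:
            q=W[l==i]; e=cv2.minEnclosingCircle((q[:,:2]*1000).astype(np.float32)); print(nm,c[i].round(),st[i,4],q.mean(0).round(4),'z',np.percentile(q[:,2],[5,95]).round(4),'circ',np.round(e[0],1),round(e[1],1))
cc((W[...,2]>.04)&(W[...,2]<.055)&(abs(W[...,1])<.12)&(W[...,0]>.4),'ferr',20)
cc((W[...,2]>.076)&(W[...,2]<.095)&(abs(W[...,1]-.225)<.05),'ring1',20)
go([.683,-.0274,.046],90)
E
```

```text
t: 19.85
ee_pos: [0.6973, -0.0201, 0.2712]
ee_rot: [[1.0, -0.001, -0.002], [0.002, 0.0, 1.0], [-0.001, -1.0, 0.0]]
wrist_force: [-0.3, -0.0, -0.2]
gripper_width: 0.79
ferr [315. 195.] 1001 [ 0.6824 -0.0276  0.0483] z [0.0453 0.0499] circ [683.6 -27.6] 19.3
ring1 [622.   1.] 39 [0.5154 0.2251 0.0785] z [0.0767 0.0812] circ [514.5 225.4] 7.2
turn [-0.    0.1  -0.04] shift [-14.  225.5  -7.3] at [ 0.697  -0.0201  0.2715] t 19.9 w 70.1 F [ 0.2 -0.9  0.2] q6 -1.64
```

View pics/w5.png

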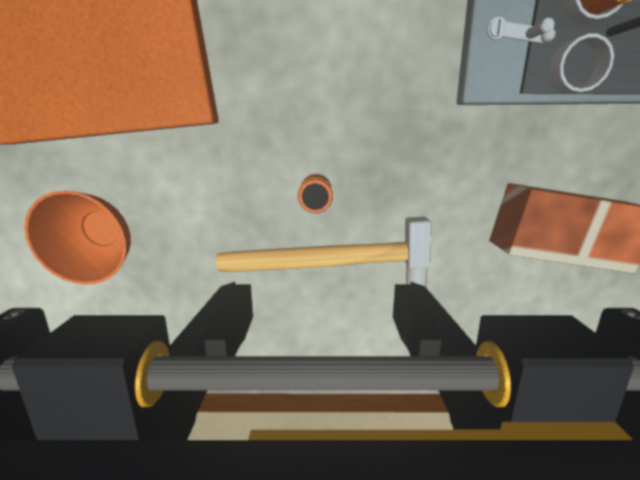

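The second ferrule, at (315,195), is undisturbed at (0.6836,-0.0276). The hammer behind it is clear of the fingers.

```bash
python3 -m crank '[{"jaw":0.07,"linear":[-0.007,0.03,-0.004],"rotation":[0,0,0]},{"jaw":0.07,"linear":[-0.0065,0.05,-0.0035],"rotation":[0,0,0]},{"jaw":0.07,"linear":[0,0.05,0],"rotation":[0,0,0]},{"jaw":0.07,"linear":[0,0.04,0],"rotation":[0,0,0]},{"jaw":0.07,"linear":[0,0.03,0],"rotation":[0,0,0]},{"jaw":0.07,"linear":[0,0.025,0],"rotation":[0,0,0]},{"jaw":0.07,"linear":[0,0,0],"rotation":[0,0,0]},{"jaw":0.02,"linear":[0,0,0],"rotation":[0,0,0]},{"jaw":0.02,"linear":[0,0,0],"rotation":[0,0,0]},{"jaw":0.02,"linear":[0,0,0],"rotation":[0,0,0]},{"jaw":0.02,"linear":[0,0,0],"rotation":[0,0,0]},{"jaw":0.02,"linear":[0,0,0],"rotation":[0,0,0]}]'
python3 - <<'E'
from h import *
go([.6836,-.0276,.046],90)
go([.557,.315,.126],90)
E
```

```text
t: 21.4
ee_pos: [0.685, -0.0278, 0.0477]
ee_rot: [[1.0, 0.002, -0.002], [0.002, -0.0, 1.0], [0.002, -1.0, -0.0]]
wrist_force: [-1.6, 0.7, 6.3]
gripper_width: 0.425
turn [0.01 0.09 0.09] shift [-1.4  1.7  0.2] at [ 0.685  -0.0278  0.0477] t 21.4 w 37.4 F [-1.6  0.7  6.3] q6 -1.65
turn [0.01 0.09 0.09] shift [-128.   -78.3  342.8] at [ 0.685  -0.0278  0.0477] t 21.4 w 37.4 F [-1.6  0.7  6.3] q6 -1.65
```

```bash
python3 -m crank '[{"jaw":0.02,"linear":[0,-0.02,0],"rotation":[0,0,0]},{"jaw":0.02,"linear":[0,-0.03,0],"rotation":[0,0,0]},{"jaw":0.02,"linear":[0,-0.03,0],"rotation":[0,0,0]},{"jaw":0.02,"linear":[-0.013,0,0.038],"rotation":[0,0,0]},{"jaw":0.02,"linear":[-0.016,0,0.043],"rotation":[0,0,0]},{"jaw":0.02,"linear":[-0.016,0,0.043],"rotation":[0,0,0]},{"jaw":0.02,"linear":[-0.016,0,0.043],"rotation":[0,0,0]},{"jaw":0.02,"linear":[-0.016,0,0.043],"rotation":[0,0,0]},{"jaw":0.02,"linear":[-0.016,0,0.043],"rotation":[0,0,0]},{"jaw":0.02,"linear":[-0.016,0,0.043],"rotation":[0,0,0]},{"jaw":0.02,"linear":[-0.016,0,0.043],"rotation":[0,0,0]},{"jaw":0.02,"linear":[0,0,0.004],"rotation":[0,0,0]},{"jaw":0.02,"linear":[0,0,0],"rotation":[0,0,0]},{"jaw":0.02,"linear":[0,0,0],"rotation":[0,0,0]}]'
python3 - <<'E'
from h import *
go([.559,.315,.126],90)
im,d,P=snap('wrist'); save(im,'w6.png'); np.savez('pics/w6.npz',im=im,d=d,**P)
inserted('w6',env.sense()['ee_pos'],[.557,.315])
E
```

```text
t: 23.15
ee_pos: [0.5591, 0.314, 0.1266]
ee_rot: [[1.0, -0.0, -0.001], [0.001, -0.0, 1.0], [-0.0, -1.0, -0.0]]
wrist_force: [0.3, 0.6, -1.2]
gripper_width: 0.419
turn [ 0.03  0.03 -0.  ] shift [-0.1  0.6  1. ] at [0.5591 0.314  0.1266] t 23.1 w 36.9 F [ 0.3  0.6 -1.2] q6 -1.1
ferr side 1644 [0.5579441  0.31445326] 0.00027133998610246623
top 6823 ((549.253662109375, 313.909423828125), 28.137060165405273) 0.12746478917410753
ring 670 [0.55694369 0.3152362 ] 0.0009003595793435357 0.054254426889079756
```

View pics/w6.png

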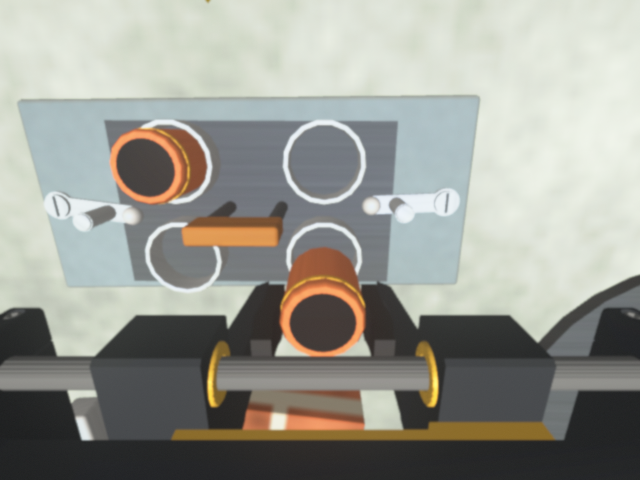

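Ferrule 1 stands in ring 1 at (160,162) and both clip tips, at (132,215) and (371,205), are over the plate ends. Ferrule 2 is held at (322,315) above ring 4, about 1 mm off, so I'll correct that and insert it.

```bash
python3 -m crank '[{"jaw":0.02,"linear":[-0.001,0,0.0008],"rotation":[0,0,0]},{"jaw":0.02,"linear":[0,0.01,0],"rotation":[0,0,0]},{"jaw":0.02,"linear":[0,0.01,0],"rotation":[0,0,0]},{"jaw":0.02,"linear":[0,0.005,0],"rotation":[0,0,0]},{"jaw":0.02,"linear":[0,0.005,0],"rotation":[0,0,0]},{"jaw":0.02,"linear":[0,0.004,0],"rotation":[0,0,0]},{"jaw":0.02,"linear":[0,0,0],"rotation":[0,0,0]}]' && python3 -c "
from h import *
go([.558,.3148,.0855],90)"
```

```text
t: 24.08
ee_pos: [0.5575, 0.3159, 0.0921]
ee_rot: [[1.0, -0.001, -0.002], [0.002, -0.0, 1.0], [-0.001, -1.0, -0.0]]
wrist_force: [-0.1, -0.2, -2.5]
gripper_width: 0.42
turn [ 0.01  0.1  -0.03] shift [ 0.5  6.6 -1.1] at [0.5575 0.3159 0.0921] t 24.1 w 37.0 F [-0.1 -0.2 -2.5] q6 -1.1
```

```bash
python3 -m crank '[{"jaw":0.02,"linear":[0,0.0035,0],"rotation":[0,0,0]},{"jaw":0.02,"linear":[0,0.003,0],"rotation":[0,0,0]},{"jaw":0.02,"linear":[0,0,0],"rotation":[0,0,0]},{"jaw":0.05,"linear":[0,0,0],"rotation":[0,0,0]},{"jaw":0.05,"linear":[0,0,0],"rotation":[0,0,0]},{"jaw":0.05,"linear":[0,-0.02,0],"rotation":[0,0,0]},{"jaw":0.05,"linear":[0,-0.03,0],"rotation":[0,0,0]},{"jaw":0.05,"linear":[0,-0.05,0],"rotation":[0,0,0]},{"jaw":0.018,"linear":[0,-0.05,0],"rotation":[0,-9,0]},{"jaw":0.018,"linear":[0,0,0],"rotation":[0,-9,0]},{"jaw":0.018,"linear":[0,0,0],"rotation":[0,-9,0]},{"jaw":0.018,"linear":[0,0,0],"rotation":[0,-9,0]},{"jaw":0.018,"linear":[0,0,0],"rotation":[0,-9,0]},{"jaw":0.018,"linear":[0.033,0,0.034],"rotation":[0,0,0]},{"jaw":0.018,"linear":[0.033,0,0.034],"rotation":[0,0,0]},{"jaw":0.018,"linear":[0,0,0],"rotation":[0,0,0]},{"jaw":0.018,"linear":[0,0,0],"rotation":[0,0,0]}]'
python3 - <<'E'
from h import *
im,d,P=snap('wrist'); save(im,'w7.png'); np.savez('pics/w7.npz',im=im,d=d,**P)
for n in('w6','w7'):
    z=np.load(f'pics/{n}.npz'); P=dict(K=z['K'],R=z['R'],t=z['t']); W=cloud(P,z['d']); sat=cv2.cvtColor(z['im'],cv2.COLOR_RGB2HSV)[...,1]
    if n=='w7': W[300:,240:400]=np.nan
    hi=(abs(W[...,0]-.526)<.05)&(abs(abs(W[...,1]-.268)-.098)<.02)&(W[...,2]>.060)&(W[...,2]<.072)&(sat<90)
    k,l,st,c=cv2.connectedComponentsWithStats(hi.astype(np.uint8))
    for i in range(1,k):
        if st[i,4]>10:
            q=W[l==i]; print(n,'post',c[i].round(),st[i,4],cv2.minEnclosingCircle((q[:,:2]*1000).astype(np.float32)),q.mean(0).round(4))
go([.5257,.363,.071],135)
E
```

```text
t: 26.2
ee_pos: [0.5562, 0.4105, 0.237]
ee_rot: [[0.705, 0.001, -0.709], [0.709, -0.0, 0.705], [0.001, -1.0, -0.001]]
wrist_force: [-0.1, 0.5, 0.0]
gripper_width: 0.204
w6 post [404. 212.] 320 ((523.8513793945312, 361.56463623046875), 5.777532577514648) [0.5236 0.3611 0.0664]
w6 post [ 85. 221.] 385 ((529.7178344726562, 175.71231079101562), 6.246361255645752) [0.5289 0.1767 0.0659]
w7 post [309. 157.] 132 ((523.9078979492188, 361.61181640625), 5.511106491088867) [0.5238 0.3615 0.067 ]
turn [0.03 0.08 0.02] shift [-54.9 165.9 -11.6] at [0.5563 0.41   0.2369] t 26.2 w 18.0 F [-0.5 -0.3  0.1] q6 -1.76
```

View pics/w7.png

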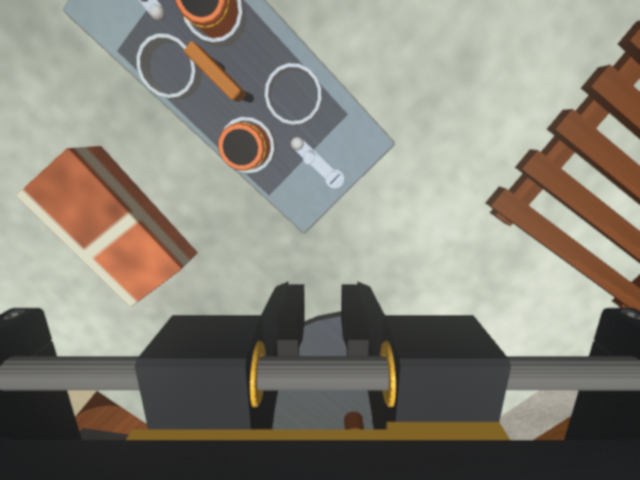

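```bash
python3 -m crank '[{"jaw":0.018,"linear":[-0.0275,0,-0.006],"rotation":[0,0,0]},{"jaw":0.018,"linear":[-0.0275,0.026,-0.0055],"rotation":[0,0,0]},{"jaw":0.018,"linear":[0,0.05,0],"rotation":[0,0,0]},{"jaw":0.018,"linear":[0,0.04,0],"rotation":[0,0,0]},{"jaw":0.018,"linear":[0,0.02,0],"rotation":[0,0,0]},{"jaw":0.018,"linear":[0,0,0],"rotation":[0,0,0]}]' && python3 -c "
from h import *
go([.5257,.363,.071],135)"
```

```text
t: 27.0
ee_pos: [0.5248, 0.3623, 0.0988]
ee_rot: [[0.707, -0.003, -0.708], [0.708, -0.002, 0.707], [-0.003, -1.0, 0.001]]
wrist_force: [-0.3, -0.7, -0.5]
gripper_width: 0.205
turn [-0.03  0.04 -0.17] shift [ 1.1 27.8 -0.2] at [0.5248 0.3623 0.0988] t 27.0 w 18.0 F [-0.3 -0.7 -0.5] q6 -1.79
```

```bash
python3 -m crank '[{"jaw":0.018,"linear":[0.001,0.014,0],"rotation":[0,0,0]},{"jaw":0.018,"linear":[0,0.013,0],"rotation":[0,0,0]},{"jaw":0.018,"linear":[0,0,0],"rotation":[0,0,0]},{"jaw":0.014,"linear":[-0.004,0,0.0035],"rotation":[0,0,0]},{"jaw":0.014,"linear":[-0.004,0,0.0035],"rotation":[0,0,0]},{"jaw":0.014,"linear":[-0.0017,0,0.0045],"rotation":[0,0,0]},{"jaw":0.014,"linear":[-0.0017,0,0.0045],"rotation":[0,0,0]},{"jaw":0.014,"linear":[-0.0003,0,0.0047],"rotation":[0,0,0]},{"jaw":0.014,"linear":[-0.0003,0,0.0047],"rotation":[0,0,0]},{"jaw":0.014,"linear":[0.0011,0,0.0046],"rotation":[0,0,0]},{"jaw":0.014,"linear":[0.0011,0,0.0046],"rotation":[0,0,0]},{"jaw":0.014,"linear":[0.0025,0,0.0041],"rotation":[0,0,0]},{"jaw":0.014,"linear":[0.0025,0,0.0041],"rotation":[0,0,0]},{"jaw":0.014,"linear":[0.0045,0,0.0045],"rotation":[0,0,0]},{"jaw":0.014,"linear":[0,0,0],"rotation":[0,0,0]},{"jaw":0.014,"linear":[0,0,0],"rotation":[0,0,0]}]' && python3 -c "
from h import *
go([.492,.396,.071],135); go([.54,.15,.24],45)"
```

```text
t: 29.0
ee_pos: [0.4926, 0.3978, 0.0731]
ee_rot: [[0.706, 0.0, -0.708], [0.708, 0.001, 0.706], [0.001, -1.0, 0.0]]
wrist_force: [-0.4, 0.9, 0.1]
gripper_width: 0.155
turn [-0.01  0.1   0.03] shift [-1.7  2.1 -0.9] at [0.4926 0.3978 0.0731] t 29.0 w 13.7 F [-0.4  0.9  0.1] q6 -1.72
turn [-4.00e-02  9.01e+01  2.00e-02] shift [ 208.8 -166.9 -141.7] at [0.4926 0.3978 0.0731] t 29.0 w 13.7 F [-0.4  0.9  0.1] q6 -1.72
```

```bash
python3 -m crank '[{"jaw":0.022,"linear":[0,0,0],"rotation":[0,0,0]},{"jaw":0.022,"linear":[0,-0.03,0],"rotation":[0,0,0]},{"jaw":0.022,"linear":[0,-0.05,0],"rotation":[0,0,0]},{"jaw":0.018,"linear":[0,-0.05,0],"rotation":[0,10,0]},{"jaw":0.018,"linear":[0,-0.037,0],"rotation":[0,10,0]},{"jaw":0.018,"linear":[0,0,0],"rotation":[0,10,0]},{"jaw":0.018,"linear":[0,0,0],"rotation":[0,10,0]},{"jaw":0.018,"linear":[0,0,0],"rotation":[0,10,0]},{"jaw":0.018,"linear":[0,0,0],"rotation":[0,10,0]},{"jaw":0.018,"linear":[0,0,0],"rotation":[0,10,0]},{"jaw":0.018,"linear":[0,0,0],"rotation":[0,10,0]},{"jaw":0.018,"linear":[0,0,0],"rotation":[0,10,0]},{"jaw":0.018,"linear":[0.037,0,-0.026],"rotation":[0,0,0]},{"jaw":0.018,"linear":[0.037,0,-0.026],"rotation":[0,0,0]},{"jaw":0.018,"linear":[0.037,0,-0.026],"rotation":[0,0,0]},{"jaw":0.018,"linear":[0.037,0,-0.026],"rotation":[0,0,0]},{"jaw":0.018,"linear":[0.037,0,-0.027],"rotation":[0,0,0]},{"jaw":0.018,"linear":[0,0,0],"rotation":[0,0,0]},{"jaw":0.018,"linear":[0,0,0],"rotation":[0,0,0]}]'
python3 - <<'E'
from h import *
im,d,P=snap('wrist'); save(im,'w8.png'); np.savez('pics/w8.npz',im=im,d=d,**P)
W=cloud(P,d); sat=cv2.cvtColor(im,cv2.COLOR_RGB2HSV)[...,1]
W[300:,240:400]=np.nan
hi=(abs(W[...,0]-.51)<.05)&(abs(abs(W[...,1]-.268)-.11)<.04)&(W[...,2]>.060)&(W[...,2]<.072)&(sat<90)
k,l,st,c=cv2.connectedComponentsWithStats(hi.astype(np.uint8))
for i in range(1,k):
    if st[i,4]>10:
        q=W[l==i]; print('post',c[i].round(),st[i,4],cv2.minEnclosingCircle((q[:,:2]*1000).astype(np.float32)),q.mean(0).round(4))
go([.531,.1735,.071],45)
E
```

```text
t: 31.38
ee_pos: [0.531, 0.1743, 0.2401]
ee_rot: [[0.708, 0.0, 0.707], [-0.707, 0.001, 0.708], [-0.0, -1.0, 0.001]]
wrist_force: [0.4, 0.1, 0.2]
gripper_width: 0.203
post [322. 219.] 115 ((529.5458984375, 175.05368041992188), 5.687568187713623) [0.5291 0.1756 0.0665]
turn [-0.03  0.1  -0.02] shift [  1.  169.   -0.8] at [0.5309 0.1748 0.24  ] t 31.4 w 17.8 F [-0.  -0.3  0.1] q6 -0.51
```

```bash
python3 -m crank '[{"jaw":0.018,"linear":[0,0.05,0],"rotation":[0,0,0]},{"jaw":0.018,"linear":[0,0.05,0],"rotation":[0,0,0]},{"jaw":0.018,"linear":[0.001,0.04,0],"rotation":[0,0,0]},{"jaw":0.018,"linear":[0,0.014,0],"rotation":[0,0,0]},{"jaw":0.018,"linear":[0,0.014,0],"rotation":[0,0,0]},{"jaw":0.018,"linear":[0,0,0],"rotation":[0,0,0]},{"jaw":0.014,"linear":[-0.005,0,-0.004],"rotation":[0,0,0]},{"jaw":0.014,"linear":[-0.0045,0,-0.004],"rotation":[0,0,0]},{"jaw":0.014,"linear":[-0.0017,0,-0.0045],"rotation":[0,0,0]},{"jaw":0.014,"linear":[-0.0017,0,-0.0045],"rotation":[0,0,0]},{"jaw":0.014,"linear":[-0.0003,0,-0.0047],"rotation":[0,0,0]},{"jaw":0.014,"linear":[-0.0003,0,-0.0047],"rotation":[0,0,0]},{"jaw":0.014,"linear":[0.0011,0,-0.0046],"rotation":[0,0,0]},{"jaw":0.014,"linear":[0.0011,0,-0.0046],"rotation":[0,0,0]},{"jaw":0.014,"linear":[0.0025,0,-0.0041],"rotation":[0,0,0]},{"jaw":0.014,"linear":[0.0025,0,-0.0041],"rotation":[0,0,0]},{"jaw":0.014,"linear":[0.0045,0,-0.0045],"rotation":[0,0,0]},{"jaw":0.014,"linear":[0,0,0],"rotation":[0,0,0]},{"jaw":0.014,"linear":[0,0,0],"rotation":[0,0,0]}]' && python3 -c "
from h import *
go([.495,.1414,.071],45); go([.5275,.27,.25],0)"
```

```text
t: 33.8
ee_pos: [0.4963, 0.1401, 0.0719]
ee_rot: [[0.708, -0.0, 0.706], [-0.706, -0.0, 0.708], [0.0, -1.0, -0.001]]
wrist_force: [0.4, 0.8, 0.0]
gripper_width: 0.157
turn [0.03 0.08 0.  ] shift [-1.8  0.9  0. ] at [0.4963 0.1401 0.0719] t 33.8 w 13.8 F [0.4 0.8 0. ] q6 -0.56
turn [3.000e-02 4.508e+01 1.000e-02] shift [-129.9 -178.1   31.2] at [0.4963 0.1401 0.0719] t 33.8 w 13.8 F [0.4 0.8 0. ] q6 -0.56
```

```bash
python3 -m crank '[{"jaw":0.022,"linear":[0,0,0],"rotation":[0,0,0]},{"jaw":0.022,"linear":[0,-0.03,0],"rotation":[0,0,0]},{"jaw":0.022,"linear":[0,-0.05,0],"rotation":[0,0,0]},{"jaw":0.03,"linear":[0,-0.05,0],"rotation":[0,9,0]},{"jaw":0.03,"linear":[0,-0.05,0],"rotation":[0,9,0]},{"jaw":0.03,"linear":[0,-0.05,0],"rotation":[0,9,0]},{"jaw":0.03,"linear":[0,0,0],"rotation":[0,9,0]},{"jaw":0.03,"linear":[0,0,0],"rotation":[0,9,0]},{"jaw":0.03,"linear":[-0.04,0,0.016],"rotation":[0,0,0]},{"jaw":0.03,"linear":[-0.04,0,0.0155],"rotation":[0,0,0]},{"jaw":0.03,"linear":[0,0,0],"rotation":[0,0,0]},{"jaw":0.03,"linear":[0,0,0],"rotation":[0,0,0]},{"jaw":0.03,"linear":[0,0,0],"rotation":[0,0,0]}]'
python3 - <<'E'
from h import *
im,d,P=snap('wrist'); save(im,'w9.png'); np.savez('pics/w9.npz',im=im,d=d,**P)
W=cloud(P,d); hsv=cv2.cvtColor(im,cv2.COLOR_RGB2HSV); sat=hsv[...,1]
W[290:]=np.nan
R0=(abs(W[...,0]-.526)<.07)&(abs(W[...,1]-.268)<.15)
def cc(m,nm):
    k,l,st,c=cv2.connectedComponentsWithStats(m.astype(np.uint8))
    for i in range(1,k):
        if st[i,4]>10:
            q=W[l==i]; e=(q[:,:2]*1000).astype(np.float32); a=cv2.minEnclosingCircle(e); r=cv2.minAreaRect(e); print(nm,c[i].round(),st[i,4],'circ',np.round(a[0],1),round(a[1],1),'rect',np.round(r[0],1),np.round(r[1],1),round(r[2],1),'z',np.median(q[:,2]).round(4))
cc(R0&(W[...,2]>.060)&(W[...,2]<.072)&(sat<70),'post')
cc(R0&(W[...,2]>.079)&(W[...,2]<.09),'ferr/handle')
cc(R0&(W[...,2]>.096)&(W[...,2]<.11),'handle')
cc(R0&(W[...,2]>.0515)&(W[...,2]<.057)&(sat<70),'ring')
go([.5275,.27,.091],0)
E
```

```text
t: 35.42
ee_pos: [0.5274, 0.2196, 0.3019]
ee_rot: [[0.001, -0.0, 1.0], [-1.0, -0.0, 0.001], [0.0, -1.0, -0.0]]
wrist_force: [-0.4, -0.7, -0.3]
gripper_width: 0.337
post [285.  26.] 134 circ [491.  394.2] 5.6 rect [490.8 394.1] [10.8 10.9] 7.6 z 0.0659
post [294. 267.] 68 circ [493.6 146.1] 5.4 rect [493.7 146.4] [10.1  9.5] 88.2 z 0.0662
ferr/handle [352. 113.] 1257 circ [556.1 316. ] 19.2 rect [555.9 316.3] [37.2 37.8] 0.0 z 0.0846
ferr/handle [294. 203.] 989 circ [496.9 226.6] 19.1 rect [497.  226.7] [37.3 36.2] 89.5 z 0.0846
handle [322. 162.] 483 circ [526.9 270.4] 22.9 rect [527.3 270.5] [45.3  8.9] 89.8 z 0.1024
ring [287.  34.] 13 circ [491.  391.7] 4.1 rect [491.1 390.4] [8.1 2.6] 3.1 z 0.0532
ring [294. 114.] 417 circ [497.3 315.2] 24.4 rect [497.5 314.9] [47.7 47.6] 86.6 z 0.0544
ring [349. 118.] 332 circ [557.1 314.9] 24.4 rect [557.4 314.9] [46.8 47.8] 0.3 z 0.0543
ring [300. 191.] 235 circ [497.1 225.2] 24.4 rect [499.7 229.5] [38.3 48.2] 57.7 z 0.0544
ring [349. 199.] 343 circ [556.9 225. ] 24.5 rect [557.2 225.4] [47.2 47.5] 0.3 z 0.0544
ring [295. 261.] 12 circ [493.5 148.5] 4.2 rect [493.6 149.4] [1.8 8.4] 87.2 z 0.0537
turn [0.   0.05 0.02] shift [-5.04e+01  2.11e+02  1.00e-01] at [0.5274 0.2196 0.302 ] t 35.5 w 30.3 F [-0.8  0.2  0.1] q6 0.35
```

View pics/w9.png

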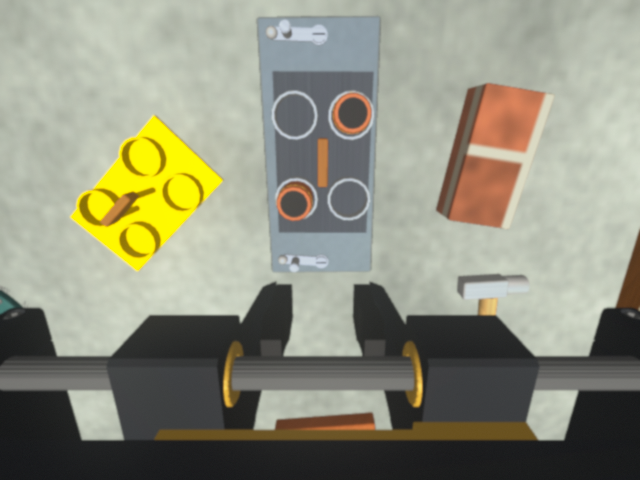

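All clear: the posts at (285,28) and (293,265) are swung out at about -0.03 and 0.05. Ferrules stand in rings 1 and 4 at (294,203) and (352,113), and the handle is at (322,162). Now I'll grasp the handle.

```bash
python3 -m crank '[{"jaw":0.03,"linear":[-0.025,0.02,0],"rotation":[0,0,0]},{"jaw":0.03,"linear":[-0.0257,0.05,-0.0002],"rotation":[0,0,0]},{"jaw":0.03,"linear":[0,0.05,0],"rotation":[0,0,0]},{"jaw":0.03,"linear":[0,0.04,0],"rotation":[0,0,0]},{"jaw":0.03,"linear":[0,0.03,0],"rotation":[0,0,0]},{"jaw":0.03,"linear":[0,0.02,0],"rotation":[0,0,0]},{"jaw":0.03,"linear":[0,0,0],"rotation":[0,0,0]},{"jaw":0.0,"linear":[0,0,0],"rotation":[0,0,0]},{"jaw":0.0,"linear":[0,0,0],"rotation":[0,0,0]},{"jaw":0.0,"linear":[0,0,0],"rotation":[0,0,0]},{"jaw":0.0,"linear":[0,0,0],"rotation":[0,0,0]},{"jaw":0.0,"linear":[0,0,0],"rotation":[0,0,0]}]' && python3 -c "
from h import *
go([.5275,.2703,.092],0)"
```

```text
t: 36.98
ee_pos: [0.5275, 0.2716, 0.0937]
ee_rot: [[0.002, 0.0, 1.0], [-1.0, 0.001, 0.002], [-0.001, -1.0, 0.0]]
wrist_force: [-3.1, -0.5, 5.9]
gripper_width: 0.108
turn [-0.03  0.09 -0.05] shift [1.3 1.7 0. ] at [0.5275 0.2716 0.0937] t 37.0 w 9.5 F [-3.1 -0.5  5.9] q6 0.43
```

Run:
```python
from h import *
# slab pose from the views already taken (top face colour mask + height band)
for n in('w3','scene0','side0'):
    z=np.load(f'pics/{n}.npz'); P=dict(K=z['K'],R=z['R'],t=z['t']); W=cloud(P,z['d']); h=cv2.cvtColor(z['im'],cv2.COLOR_RGB2HSV)
    m=(h[...,1]>110)&((h[...,0]<18)|(h[...,0]>172))&(abs(W[...,2]-.025)<.006)&(abs(W[...,0]-.543)<.13)&(abs(W[...,1]+.264)<.16)
    k,l,st,c=cv2.connectedComponentsWithStats(m.astype(np.uint8)); i=1+np.argmax(st[1:,4])
    cnt=max(cv2.findContours((l==i).astype(np.uint8),cv2.RETR_EXTERNAL,cv2.CHAIN_APPROX_NONE)[0],key=len)[:,0]
    q=np.array([onz(P,p,.025)[:2]*1000 for p in cnt]).astype(np.float32); r=cv2.minAreaRect(q); print(n,'z',np.median(W[l==i][:,2]).round(4),np.round(r[0],1),np.round(r[1],1),round(r[2],2))
```

```text
w3 z 0.0256 [ 540.9 -261.1] [158.1 240.7] 5.51
scene0 z 0.0243 [ 548.2 -262.4] [163.3 237. ] 5.32
side0 z 0.0243 [ 542.2 -267.5] [157.9 240.5] 5.46
```

```bash
python3 -m crank '[{"jaw":0.0,"linear":[0,-0.004,0],"rotation":[0,0,0]},{"jaw":0.0,"linear":[0,-0.008,0],"rotation":[0,0,0]},{"jaw":0.0,"linear":[0,-0.013,0],"rotation":[0,0,0]},{"jaw":0.0,"linear":[0,-0.015,0],"rotation":[0,0,0]},{"jaw":0.0,"linear":[0,-0.01,0],"rotation":[0,0,0]},{"jaw":0.0,"linear":[0,-0.005,0],"rotation":[0,0,0]},{"jaw":0.0,"linear":[0,0,0],"rotation":[0,0,0]}]'
python3 - <<'E'
from h import *
go([.5425,-.2635,.149],5.45)
im,d,P=snap('wrist'); save(im,'w10.png'); np.savez('pics/w10.npz',im=im,d=d,**P)
W=cloud(P,d); sat=cv2.cvtColor(im,cv2.COLOR_RGB2HSV)[...,1]
W[285:]=np.nan
for nm,c in (('r2',(.497,.3153)),('r4',(.557,.315))):
    m=(np.hypot(W[...,0]-c[0],W[...,1]-c[1])<.035)&(W[...,2]>.09)&(W[...,2]<.125)&(sat<70)
    q=W[m]; print(nm,m.sum(),np.median(q[:,2]).round(4),cv2.minEnclosingCircle((q[:,:2]*1000).astype(np.float32)))
E
```

```text
t: 37.85
ee_pos: [0.5277, 0.2713, 0.1476]
ee_rot: [[0.002, 0.001, 1.0], [-1.0, 0.001, 0.002], [-0.001, -1.0, 0.001]]
wrist_force: [-0.5, -0.1, -10.5]
gripper_width: 0.106
turn [-0.06 -5.36 -0.03] shift [533.8  -1.4 -36.1] at [0.5277 0.2713 0.1476] t 37.9 w 9.4 F [ -0.5  -0.1 -10.5] q6 0.43
r2 9306 0.091 ((496.9929504394531, 315.2992858886719), 34.995765686035156)
r4 4648 0.091 ((556.8934326171875, 315.0461120605469), 34.93600082397461)
```

View pics/w10.png

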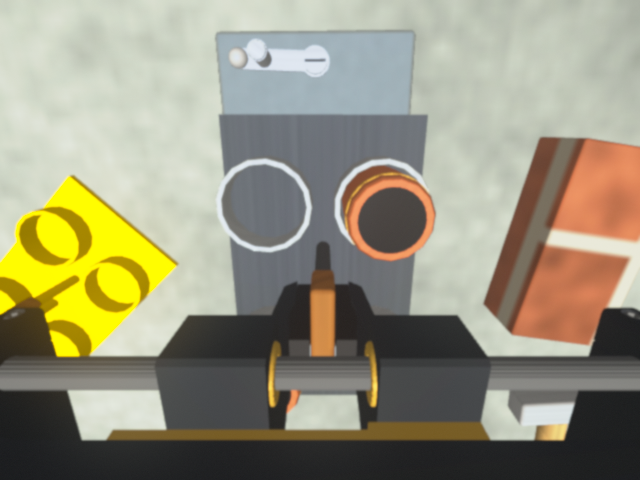

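The carrier is lifted level: the plate is at z about 0.091, with the ferrule upright at (390,215) and clip A clear at the top. Now I'll carry it across.

```bash
python3 -m crank '[{"jaw":0.0,"linear":[0,0,0],"rotation":[0,-2.7,0]},{"jaw":0.0,"linear":[0,0,0],"rotation":[0,-2.7,0]},{"jaw":0.0,"linear":[0.012,0,-0.0008],"rotation":[0,0,0]},{"jaw":0.0,"linear":[0.022,0,-0.0015],"rotation":[0,0,0]},{"jaw":0.0,"linear":[0.034,0,-0.0023],"rotation":[0,0,0]},{"jaw":0.0,"linear":[0.034,0,-0.0023],"rotation":[0,0,0]},{"jaw":0.0,"linear":[0.034,0,-0.0023],"rotation":[0,0,0]},{"jaw":0.0,"linear":[0.034,0,-0.0023],"rotation":[0,0,0]},{"jaw":0.0,"linear":[0.034,0,-0.0023],"rotation":[0,0,0]},{"jaw":0.0,"linear":[0.034,0,-0.0023],"rotation":[0,0,0]},{"jaw":0.0,"linear":[0.034,0,-0.0023],"rotation":[0,0,0]},{"jaw":0.0,"linear":[0.034,0,-0.0023],"rotation":[0,0,0]},{"jaw":0.0,"linear":[0.034,0,-0.0023],"rotation":[0,0,0]},{"jaw":0.0,"linear":[0.034,0,-0.0023],"rotation":[0,0,0]},{"jaw":0.0,"linear":[0.034,0,-0.0023],"rotation":[0,0,0]},{"jaw":0.0,"linear":[0.034,0,-0.0023],"rotation":[0,0,0]},{"jaw":0.0,"linear":[0.034,0,-0.0023],"rotation":[0,0,0]},{"jaw":0.0,"linear":[0.022,0,-0.0015],"rotation":[0,0,0]},{"jaw":0.0,"linear":[0.012,0,-0.0008],"rotation":[0,0,0]},{"jaw":0.0,"linear":[0,0,0],"rotation":[0,0,0]}]'
python3 - <<'E'
from h import *
go([.5425,-.2635,.149],5.45)
im,d,P=snap('wrist'); np.savez('pics/w11.npz',im=im,d=d,**P); save(im,'w11.png')
E
```

```text
t: 40.4
ee_pos: [0.5416, -0.2402, 0.1469]
ee_rot: [[0.094, -0.0, 0.996], [-0.996, 0.001, 0.094], [-0.001, -1.0, -0.0]]
wrist_force: [-1.4, 1.4, -9.4]
gripper_width: 0.108
turn [ 0.01 -0.04 -0.04] shift [23.3 -2.1 -1.3] at [ 0.5416 -0.2402  0.1469] t 40.4 w 9.5 F [-1.4  1.4 -9.4] q6 -0.55
```

View pics/w11.png

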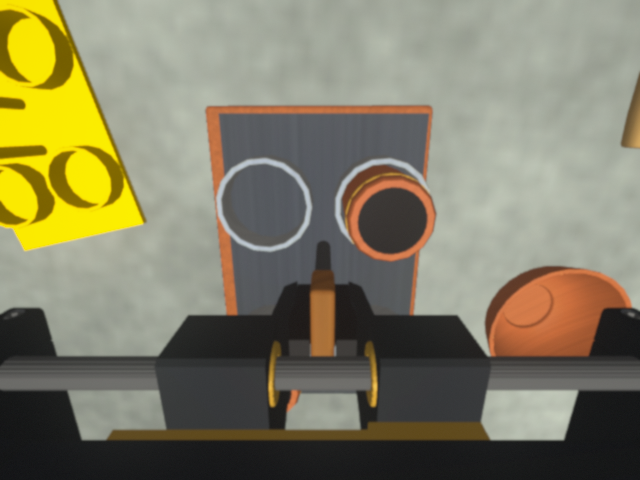

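View 13: the carrier is over the slab, with slab edges visible at left (207,110)-(228,315), right (432,108)-(413,310) and top row 108. I'll measure the slab and the held plate together in the tool frame.

Run:
```python
from h import *
z=np.load('pics/w11.npz'); im=z['im']; P=dict(K=z['K'],R=z['R'],t=z['t']); W=cloud(P,z['d']); h=cv2.cvtColor(im,cv2.COLOR_RGB2HSV)
s=env.sense(); a=np.radians(5.45); ux=np.array([np.cos(a),np.sin(a)]); uy=np.array([-np.sin(a),np.cos(a)]); p=s['ee_pos'][:2]
def loc(u,v,zz): q=onz(P,(u,v),zz)[:2]-p; return (q@ux*1000,q@uy*1000)
org=(h[...,1]>110)&((h[...,0]<18)|(h[...,0]>172)); dark=(h[...,1]<70)&(h[...,2]<125)
L=[];R=[];pl=[];pr=[]
for v in range(135,280,3):
    o=np.where(org[v,190:330])[0]; L.append(loc(190+o[0]-.5,v,.025))
    k=np.where(org[v,410:445]&(W[v,410:445,2]<.03))[0]
    if len(k): R.append(loc(410+k[-1]+.5,v,.025))
    dk=np.where(~org[v,205:250]&(W[v,205:250,2]>.08))[0]; pl.append(loc(205+dk[0]-.5,v,.091))
    dk=np.where(~org[v,405:440]&(W[v,405:440,2]>.08)&(W[v,405:440,2]<.1))[0]
    if len(dk): pr.append(loc(405+dk[-1]+.5,v,.091))
for n,q in(('slab L',L),('slab R',R),('plate L',pl),('plate R',pr)):
    q=np.array(q); f=np.polyfit(q[:,1],q[:,0],1) ; print(n,len(q),'x at y0',np.median(q[:,0]).round(2),'slope deg',np.degrees(f[0]).round(2), 'std',np.std(q[:,0]-np.polyval(f,q[:,1])).round(2))
T=[];pt=[]
for u in range(235,410,5):
    c=np.where(org[95:130,u])[0]; T.append(loc(u,95+c[0]-.5,.025))
    c=np.where((W[95:130,u,2]>.08))[0]; pt.append(loc(u,95+c[0]-.5,.091))
for n,q in(('slab T',T),('plate T',pt)):
    q=np.array(q); f=np.polyfit(q[:,0],q[:,1],1); print(n,np.median(q[:,1]).round(2),'slope',np.degrees(f[0]).round(2))
```

```text
Traceback (most recent call last):
IndexError: index 0 is out of bounds for axis 0 with size 0
```

```bash
cat > m.py <<'E'
from h import *
z=np.load('pics/w11.npz'); im=z['im']; P=dict(K=z['K'],R=z['R'],t=z['t']); W=cloud(P,z['d']); h=cv2.cvtColor(im,cv2.COLOR_RGB2HSV)
s=env.sense(); a=np.radians(5.45); ux=np.array([np.cos(a),np.sin(a)]); uy=np.array([-np.sin(a),np.cos(a)]); p=s['ee_pos'][:2]
def loc(u,v,zz): q=onz(P,(u,v),zz)[:2]-p; return (q@ux*1000,q@uy*1000)
org=(h[...,1]>90)&((h[...,0]<20)|(h[...,0]>170))&(abs(W[...,2]-.025)<.004); pla=abs(W[...,2]-.091)<.005
L,R,pl,pr,T,pt=[],[],[],[],[],[]
for v in range(130,290,2):
    for A,m,x0,x1,i,e,zz in((L,org,190,300,0,-.5,.025),(R,org,350,445,-1,.5,.025),(pl,pla,190,260,0,-.5,.091),(pr,pla,400,445,-1,.5,.091)):
        o=np.where(m[v,x0:x1])[0]
        if len(o): A.append(loc(x0+o[i]+e,v,zz))
for u in range(235,410,4):
    for A,m,zz in((T,org,.025),(pt,pla,.091)):
        o=np.where(m[90:135,u])[0]
        if len(o): A.append(loc(u,90+o[0]-.5,zz))
for n,q,k in(('slab L',L,0),('slab R',R,0),('plate L',pl,0),('plate R',pr,0),('slab T',T,1),('plate T',pt,1)):
    q=np.array(q); f=np.polyfit(q[:,1-k],q[:,k],1); print(n,len(q),'med',np.median(q[:,k]).round(2),'slope',np.degrees(f[0]).round(2),'std',np.std(q[:,k]-np.polyval(f,q[:,1-k])).round(2))
E
python3 m.py
```

```text
slab L 72 med -81.77 slope -0.02 std 0.22
slab R 44 med 76.4 slope -0.05 std 0.22
plate L 80 med -53.22 slope -0.23 std 2.25
plate R 42 med 54.13 slope 0.1 std 0.94
slab T 44 med 96.14 slope -0.06 std 0.09
plate T 44 med 87.96 slope -0.4 std 0.13
```

```bash
python3 -m crank '[{"jaw":0.0,"linear":[0.011,0,-0.0012],"rotation":[0,-0.2,0]},{"jaw":0.0,"linear":[0.0113,0,-0.0012],"rotation":[0,0,0]},{"jaw":0.0,"linear":[0,0.01,0],"rotation":[0,0,0]},{"jaw":0.0,"linear":[0,0.015,0],"rotation":[0,0,0]},{"jaw":0.0,"linear":[0,0.012,0],"rotation":[0,0,0]},{"jaw":0.0,"linear":[0,0.006,0],"rotation":[0,0,0]},{"jaw":0.0,"linear":[0,0,0],"rotation":[0,0,0]},{"jaw":0.0,"linear":[0,0,0],"rotation":[0,0,0]}]'
python3 - <<'E'
from h import *
im,d,P=snap('wrist'); np.savez('pics/w12.npz',im=im,d=d,**P)
s=env.sense(); print(s['ee_pos'],s['wrist_force'],s['gripper_width'])
src=open('m.py').read().replace('w11','w12').replace('.091','.0465').replace('range(130,290,2)','range(140,290,2)'); exec(src)
E
```

```text
t: 41.45
ee_pos: [0.5422, -0.2623, 0.1044]
ee_rot: [[0.099, 0.001, 0.995], [-0.995, -0.0, 0.099], [0.001, -1.0, 0.001]]
wrist_force: [-0.9, 0.3, -10.0]
gripper_width: 0.105
[ 0.5422937  -0.26247099  0.10465002] [ -0.63105086   0.55294687 -10.33542464] 0.11246115911517386
slab L 75 med -80.13 slope 0.16 std 0.27
slab R 75 med 77.21 slope -3.72 std 0.85
plate L 75 med -54.02 slope -0.01 std 2.67
plate R 37 med 54.23 slope -0.22 std 0.16
slab T 44 med 102.68 slope 0.27 std 0.0
plate T 44 med 88.51 slope 0.27 std 0.0
```

```bash
sed -e 's/w11/w12/; s/\.091/.0465/g; s/range(130,290,2)/range(140,290,2)/; s/190,300/120,300/; s/350,445/350,540/; s/190,260/120,260/; s/400,445/400,540/; s/m\[90:135,u\]/m[5:160,u]/; s/90+o/5+o/' m.py > m2.py; python3 m2.py
```

```text
slab L 75 med -80.17 slope -0.01 std 0.21
slab R 75 med 77.77 slope -3.43 std 7.91
plate L 75 med -54.02 slope -0.01 std 2.67
plate R 37 med 54.23 slope -0.22 std 0.16
slab T 44 med 119.09 slope -0.16 std 0.12
plate T 44 med 88.51 slope 0.27 std 0.0
```

```bash
python3 -m crank '[{"jaw":0.0,"linear":[-0.0004,0.003,-0.001],"rotation":[0,0.3,0]},{"jaw":0.0,"linear":[0,0.005,0],"rotation":[0,0,0]},{"jaw":0.0,"linear":[0,0.004,0],"rotation":[0,0,0]},{"jaw":0.0,"linear":[0,0.002,0],"rotation":[0,0,0]},{"jaw":0.0,"linear":[0,0,0],"rotation":[0,0,0]}]' && python3 -c "
from h import *
go([.541,-.262,.0887],5.4)"
```

```text
t: 42.12
ee_pos: [0.5405, -0.2618, 0.0896]
ee_rot: [[0.094, -0.001, 0.996], [-0.996, 0.0, 0.094], [-0.0, -1.0, -0.001]]
wrist_force: [-1.1, -0.4, -10.3]
gripper_width: 0.107
turn [ 0.03 -0.   -0.02] shift [0.2 0.9 0.5] at [ 0.5405 -0.2618  0.0896] t 42.1 w 9.4 F [ -1.1  -0.4 -10.3] q6 -0.59
```

```bash
python3 -m crank '[{"jaw":0.0,"linear":[0,0.001,0],"rotation":[0,0,0]},{"jaw":0.0,"linear":[0,0.001,0],"rotation":[0,0,0]},{"jaw":0.0,"linear":[0,0,0],"rotation":[0,0,0]},{"jaw":0.0,"linear":[0,0,0],"rotation":[0,0,0]}]'
```

```text
t: 42.62
ee_pos: [0.541, -0.2621, 0.0887]
ee_rot: [[0.094, 0.001, 0.996], [-0.996, -0.0, 0.094], [0.0, -1.0, 0.001]]
wrist_force: [-1.8, 2.0, -3.7]
gripper_width: 0.11
```

```bash
python3 -m crank '[{"jaw":0.0,"linear":[0,0.0005,0],"rotation":[0,0,0]},{"jaw":0.012,"linear":[0,0,0],"rotation":[0,0,0]},{"jaw":0.03,"linear":[0,0,0],"rotation":[0,0,0]},{"jaw":0.03,"linear":[0,0,0],"rotation":[0,0,0]},{"jaw":0.03,"linear":[0,-0.02,0],"rotation":[0,0,0]},{"jaw":0.03,"linear":[0,-0.03,0],"rotation":[0,0,0]},{"jaw":0.03,"linear":[0,-0.05,0],"rotation":[0,0,0]},{"jaw":0.03,"linear":[0,-0.05,0],"rotation":[0,0,0]},{"jaw":0.03,"linear":[0.03,-0.05,0],"rotation":[0,0,0]},{"jaw":0.03,"linear":[0.04,-0.02,0],"rotation":[0,0,0]},{"jaw":0.03,"linear":[0,0,0],"rotation":[0,0,0]},{"jaw":0.03,"linear":[0,0,0],"rotation":[0,0,0]}]'
python3 - <<'E'
from h import *
s=env.sense(); im,d,P=snap('wrist'); save(im,'w13.png'); np.savez('pics/w13.npz',im=im,d=d,**P)
W=cloud(P,d); W[290:]=np.nan; h=cv2.cvtColor(im,cv2.COLOR_RGB2HSV); sat=h[...,1]
org=(sat>90)&((h[...,0]<20)|(h[...,0]>170))
R0=(abs(W[...,0]-.541)<.12)&(abs(W[...,1]+.262)<.15)
def cc(m,nm,mn=30):
    k,l,st,c=cv2.connectedComponentsWithStats(m.astype(np.uint8))
    for i in range(1,k):
        if st[i,4]>mn:
            q=W[l==i]; e=(q[:,:2]*1000).astype(np.float32); a=cv2.minEnclosingCircle(e); r=cv2.minAreaRect(e); print(nm,c[i].round(),st[i,4],'circ',np.round(a[0],1),round(a[1],1),'rect',np.round(r[0],1),np.round(r[1],1),round(r[2],2),'z',np.median(q[:,2]).round(4))
cc(R0&(abs(W[...,2]-.0495)<.004)&(sat<90),'ring')
cc(R0&(abs(W[...,2]-.079)<.006)&org,'ferr')
cc(R0&(W[...,2]>.092),'handle')
m=R0&org&(abs(W[...,2]-.025)<.006); m=cv2.morphologyEx(m.astype(np.uint8),cv2.MORPH_OPEN,np.ones((3,3)))>0; q=(W[m][:,:2]*1000).astype(np.float32); r=cv2.minAreaRect(q); print('slab',np.round(r[0],1),np.round(r[1],1),round(r[2],2))
m=R0&(sat<90)&(abs(W[...,2]-.031)<.003); m=cv2.morphologyEx(m.astype(np.uint8),cv2.MORPH_OPEN,np.ones((3,3)))>0; q=(W[m][:,:2]*1000).astype(np.float32); r=cv2.minAreaRect(q); print('plate',np.round(r[0],1),np.round(r[1],1),round(r[2],2))
print(s['ee_pos'],s['t'])
E
```

```text
t: 44.12
ee_pos: [0.5469, -0.3312, 0.3076]
ee_rot: [[0.093, -0.0, 0.996], [-0.996, 0.001, 0.093], [-0.001, -1.0, -0.0]]
wrist_force: [-0.2, -0.0, -0.1]
gripper_width: 0.342
ring [295.  98.] 428 circ [ 507.  -221.6] 24.3 rect [ 506.9 -221.2] [47.4 47.8] 5.24 z 0.0494
ring [349. 104.] 304 circ [ 566.8 -216.2] 24.3 rect [ 566.5 -217.5] [45.8 48.1] 82.69 z 0.0494
ring [301. 177.] 247 circ [ 515.4 -311.2] 24.3 rect [ 516.8 -309.6] [44.2 47.8] 50.55 z 0.0495
ring [349. 183.] 349 circ [ 575.3 -305.5] 24.4 rect [ 575.9 -305.6] [47.7 47.4] 4.83 z 0.0494
ferr [351.  96.] 607 circ [ 565.5 -215.7] 19.0 rect [ 565.  -215.8] [36.8 37.5] 6.02 z 0.0793
ferr [296. 184.] 486 circ [ 515.  -309.6] 19.1 rect [ 515.1 -309.3] [36.9 36.4] 7.06 z 0.0793
handle [323. 143.] 501 circ [ 540.9 -263.5] 22.5 rect [ 541.  -263.5] [ 9.8 44.3] 5.67 z 0.0973
handle [277. 286.] 181 circ [ 524.3 -323.5] 6.8 rect [ 524.3 -323.1] [13.5  2.6] 0.3 z 0.2899
handle [368. 286.] 181 circ [ 567.5 -319.2] 6.8 rect [ 567.5 -319.2] [13.6  2.4] 16.18 z 0.2902
slab [ 541.1 -263.3] [159.3 239.1] 5.47
plate [ 541.1 -263.4] [107.1 179.1] 5.44
[ 0.54689349 -0.33116206  0.30762947] 44.125
```

View pics/w13.png

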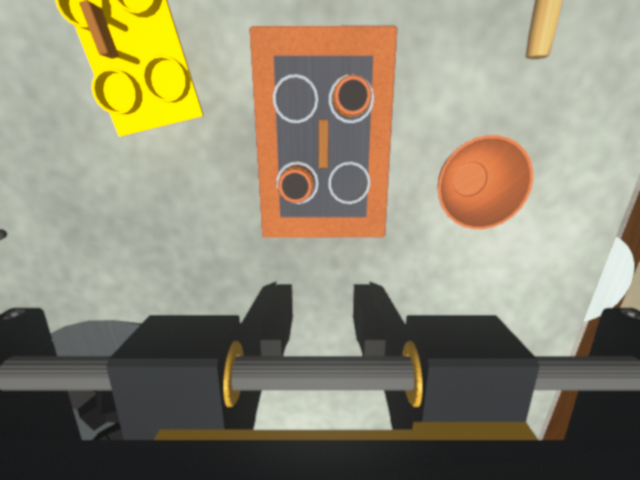

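The loaded carrier sits in the middle of the slab, with ferrules upright at (351,96) and (296,184). Plate and slab centres agree to about 0.1 mm, and their yaw to 0.03°. One last overall look before handing in.

Run:
```python
from h import *
im,d,P=snap('scene'); save(im,'scene1.png')
```

```text
(no output)
```

View pics/scene1.png

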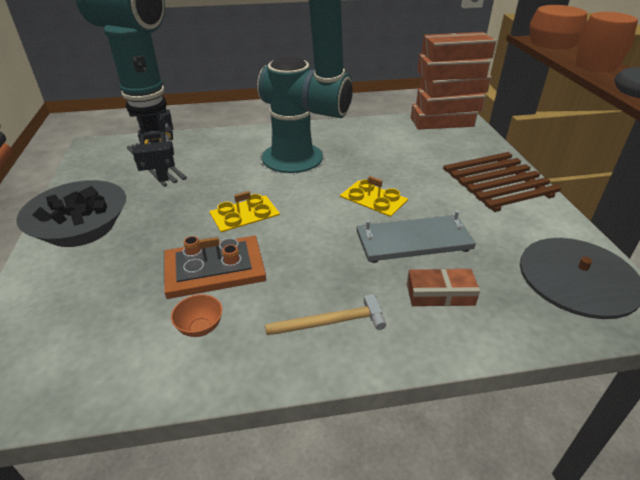

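The final scene view shows the loaded carrier on the slab at (214,262). The stand is empty with both clips swung clear at (368,232) and (458,218). The hammer, bowl and brick are where they were, no ferrules are left on the bench, and the arm touches nothing.

```bash
python3 -c "
from workcell import env
print(env.close_job())"
```

```text
the job is handed in; nothing more can be done
None
```

The job is done and handed in, at about 44 s of the 210 s allowed.

- **What I did:** I swung both clips in over the carrier ends (about 1.56 and 1.65 rad). I then stood both ferrules present in rings 1 and 4, swung both clips out again (about -0.03 and 0.05 rad), and carried the loaded carrier to the slab.
- **Last checks:** The plate centre matches the slab centre to about 0.1 mm, and the yaw to 0.03°. Both ferrules are upright in their rings, tops 79 mm above the bench as expected. The clips are clear, the hammer, bowl and brick look unmoved, and the arm touches nothing.
- **Disagreements:** The first estimates of the slab centre differed between cameras by up to 7 mm. I settled it by measuring slab and carrier together in the wrist image just before setting down. I saw no grip slip and no knocked ferrule.

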